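# Unload a hub from a chuck whose thread may be left- or right-handed

## Robot

A 6-joint arm with a two-finger parallel gripper is mounted at the origin on a cart in front of the work surface, level with it; the furniture and walls round the work are solid. World frame = base frame: x ahead of the robot, y to its left, z up, the work surface at z = 0. Lengths are in m, angles in rad, forces in N, time in s.
With the tool pointing down it reaches from about 0.35 to 0.8 m from the base axis. Payload 7.3 kg.
Tool frame: the origin (TCP) lies between the finger pads; the fingertips stand 14 mm ahead of it and the grasp point (between the pads) lies 5 mm behind it; z points along the fingers, y is the line along which they close (so a half turn about z gives the same grasp; the last joint's range is limited). The gripper opens to 85 mm and grips with 20 to 120 N. Pads are 22 mm wide; open, the fingers measure 114 mm over their backs; the gripper's body (76 mm by 85 mm) begins 54 mm behind the grasp point. The pads swing forward as they close: fully open they stand 13 mm farther back than shut.
Start: joints at [-1.275, 0.342, 1.524, -0, 1.275, -0.146], TCP at [0.224, -0.475, 0.245] pointing down, gripper open.
Joint ranges: [-2.53, 2.53], [-0.77, 2.02], [0.04, 2.7], [-1, 4.14], [0.28, 2.66], [-3.11, 3.11]. Speed limits (rad/s): [2.57, 2.57, 3.14, 3.14, 3.14, 3.14].

## Interface

Orientations are given as a rotation vector (axis times angle).
In Python, from cell import arm, read_camera, job_done gives the robot as it stands.
- The arm moves only by the shell command python3 -m crank 'ROWS' [FORCE]. ROWS is JSON, a list of rows, each an object with "travel": the shift along the tool's x, y, z in m, a list of three; "dr": the turn, a rotation vector about the tool's x, y, z in degrees, a list of three; "grip": the closure, from 0 (fully open) to 1 (shut). A call has 1 to 12 rows; each row shifts and turns the commanded pose from where the row before left it, along the tool's axes as they then stand; what a row does not reach is not made up. A row lasts 1/8 s, in which the tool goes at most 62.5 mm and 10.7 degrees, less where a joint would pass 70% of its speed; a pose out of reach is approached as far as the arm can. A call with a gripper value outside its range is refused whole. The fingers move at their own pace and stop on an object; FORCE is the grip in N (left out, the last holds). Time passes only in rows, so rows that do not move let the fingers close. It gives the time, the measured TCP pose, the force, the opening and the grip force at its end, in the units of the state.
- arm.get_state(): the state, without advancing time (a new reading comes with each control period).
- read_camera(name): name is "scene" or "top" or "wrist"; returns a dict with "frame" (400x640x3 uint8, red, green, blue), "fx", "fy", "cx", "cy" (pixels), "extrinsics" (4x4, takes a point from camera to world coordinates). Camera axes: x right, y down, z forward; pixel columns grow to the right and rows downward; lengths in m; the calibration is good to about 2 mm. A picture is of the moment at which its call begins. There is no depth.
- job_done(): hands the job in; it is judged then, once.
The state is a dict: "clock": time; "q": joint angles; "joint_velocities": joint speeds; "tau": joint torques, N m; "position": TCP position; "eef_rot": TCP orientation; "wrist_force": force on the tool from outside, world axes, zero at the start; "torque": the same for the moment, N m; "width": finger opening in m; "grasp_force": force on a finger pad.
Only numpy, scipy, OpenCV 4.12 (cv2) and the standard library are available. Lean on these libraries where they do the work, as an engineer would, in place of code of your own. Each camera call takes 0.05 s, during which the arm holds its last target. There are 200 camera calls.

## Task

Unload the brass hub from the chuck: swing the lever of the chuck's threaded collar all the way to its stop in the loosening direction, then press the red ejector pedal fully down so that the hub is pushed up out of the bore, and stand the hub upright in the blue tray. Nobody knows whether this collar has a left-hand or a right-hand thread, so try with a light push which way it gives: the wrong way it stands solid, and forcing it would slip the chuck round on its swivel base, which must not happen. Leave the sanding block, the tape roll and the red putty tin where they are.

Things in the scene. Friction and masses are not known exactly. Their poses are not given: they have to be found in the camera images.
- chuck: Upright three-jaw chuck on a fixed square dark base (130 x 130 x 14 mm): grey pot 98 mm across (109 mm at foot and top flange), top face 78 mm above the table, steel jaws to 92 mm. Bore 56 mm, floor 26 mm up. Origin on its axis at table height, z up. The lever (tight) points along its -x, the pedal along +x. The jaws lap 5 mm over the hub's rim when tight. Place and yaw vary
- swivel (a joint): Slip of the chuck on its base (rad, counter-clockwise from above positive), 0 at the start; held by friction, it slips only under more than 4 N m about the chuck's axis, that is about 38 N across the middle of the lever's grip against solid resistance, either way
- collar: Dark threaded ring round the pot, 120 mm across, 40 to 58 mm above the table, with its lever. Origin on the chuck's axis at table height, z up; the lever runs level along its -x
- turn (a joint): Turn of the collar (rad, counter-clockwise from above positive). 0 = tight, the start. It loosens one way only (varies, not visible: - if left-handed, + if right-handed), dragging 8 to 12 N at the grip's middle; it stays where left, stop at 1.12 (64 degrees); the jaws clear the hub from 1.0. The other way it gives 2 or 3 degrees, then stands solid
- grip (a point): Middle of the lever's black round grip, on its centre line, 105 mm from the chuck's axis and 49 mm above the table. The grip is 18 mm thick and 66 mm long (33 mm either way along the lever); inwards of it a 12 mm steel bar runs to the collar; the outer end is free
- ejector (a joint): Turn of the red ejector pedal (rad): 0 = up (start), 0.56 = fully down. It needs 10 to 15 N, and stays where left. It lifts a knockout rod under the hub by 64 mm per rad, 36 mm in all. While the jaws are tight it cannot lift the hub
- pedal (a point): Middle of the top of the pedal's red tread (34 x 44 mm): 124 mm from the chuck's axis and 67 mm above the table when up. It swings about a level pivot 68 mm from the axis and 28 mm up; fully down it is 136 mm from the axis and 32 mm up
- hub: Brass hub, upright cylinder 52 mm across and 50 mm tall, about 0.3 kg, shallow counterbore in its top; origin in the centre of its underside. It starts in the chuck's bore, its top 2 mm below the pot's top face, so it can be gripped only when ejected; its top then stands about 20 mm above the jaws
- tray: Blue open tray 160 x 130 mm, 26 mm tall, walls 4 mm, black rubber liner whose top is 7 mm above the table, fixed; origin under its centre at table height, x along its 160 mm. Place differs between starts
- block: Bystander: blue sanding block 66 x 118 x 47 mm, origin in the centre of its underside
- tape: Bystander: roll of masking tape lying flat, 104 mm across, 25 mm high, origin in the centre of its underside
- filler: Bystander: red putty tin, 78 mm across, 78 mm tall, origin in the centre of its underside
Not all that is in view belongs to the job. There is more than one size of the hub; the one meant has the size given above.

How it is judged:
By the outcome, as a careful person would: the job done as asked, in the order asked, and still so for the second after the job is handed in, with the robot touching nothing.
It also fails if it takes over 58 s, if anything falls off the work surface, if the arm or the gripper's body presses on something with over 40 N, if the wrist force passes 120 N, or if a joint passes its speed limit or range.

## Working session

There is one attempt and no reset: what is moved stays moved. The work goes in short steps, Python scripts to look and compute and a shell command to move; the robot and the scene stay as the last step left them, time stands still between calls to the robot, and variables do not carry over. Pictures are saved under pics/ and viewed, at most 10 in all, crops included, and the job is handed in when it is done.

```bash
ls; mkdir -p pics; python3 - <<'E'
from cell import arm, read_camera
import cv2,numpy as np
s=arm.get_state();print(s)
for n in("scene","top"):
    c=read_camera(n);cv2.imwrite(f"pics/{n}0.png",c["frame"][:,:,::-1]);np.savez(f"pics/{n}0.npz",**c)
    print(n,c["fx"],c["fy"],c["cx"],c["cy"],np.round(c["extrinsics"],3).tolist())
E
```

```text
pics
{'clock': 0.0, 'q': array([-1.27500781e+00,  3.42731066e-01,  1.52507218e+00, -1.94959513e-05,
        1.27539238e+00, -1.46006959e-01]), 'joint_velocities': array([-0.00096449, -0.00058015,  0.00052915,  0.002596  ,  0.00024287,
       -0.00089732]), 'tau': array([ 6.47089582e-04, -4.33671999e+01, -2.46010745e+01, -4.84183727e-05,
        7.82723946e-03,  1.49061862e-05]), 'position': array([ 0.22436375, -0.4741974 ,  0.24460236]), 'eef_rot': array([-3.06369530e+00, -6.87999442e-01,  2.17492129e-04]), 'wrist_force': array([ 0.74287164,  0.9684998 , -0.46193787]), 'torque': array([-0.00586947, -0.0206464 ,  0.02647622]), 'grasp_force': 0.0, 'width': 0.08551965804953164}
scene 452.5587077944689 452.5587077944689 320.6942865603319 200.28318700461986 [[-0.632, -0.46, 0.624, -0.29], [-0.775, 0.37, -0.513, 0.691], [0.005, -0.807, -0.59, 0.886], [0.0, 0.0, 0.0, 1.0]]
top 373.74610714990956 373.74610714990956 316.6740596722521 201.44184912553882 [[-0.027, -0.995, 0.096, 0.447], [-1.0, 0.027, -0.007, 0.005], [0.005, -0.097, -0.995, 1.117], [0.0, 0.0, 0.0, 1.0]]
```

View pics/top0.png

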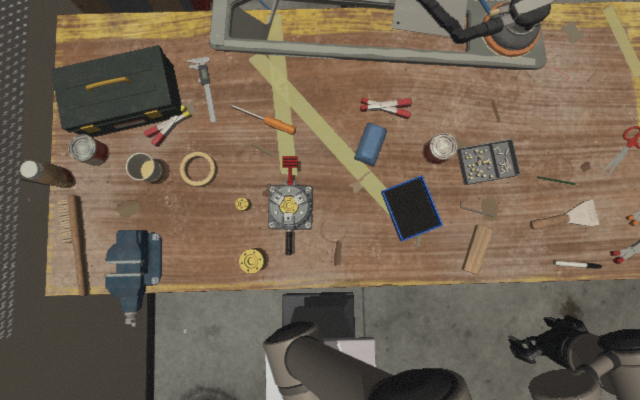

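View pics/scene0.png

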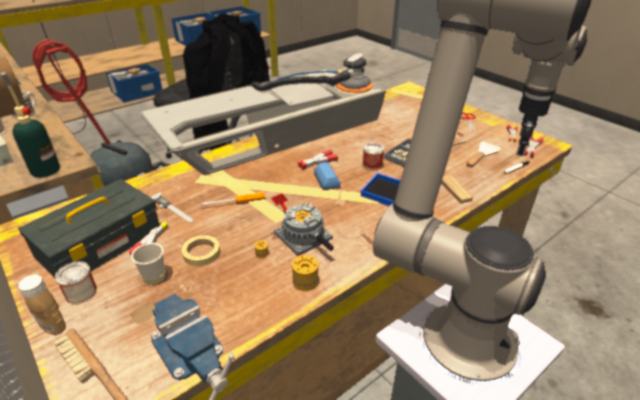

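The top view shows the chuck at (290,207), with its lever towards the robot at (289,243) and the pedal at (290,165). The tray is at (412,208). There are three brass hubs: small at (242,204), large at (251,261), and one in the chuck at (291,207). The one in the bore is the one the task means. I'll measure and check it in a crop.

```bash
cat > h.py <<'E'
import numpy as np,cv2
from cell import arm, read_camera
from scipy.spatial.transform import Rotation as R
def ray(c,u,v,z):
    E=np.array(c["extrinsics"]);d=E[:3,:3]@np.array([(u-c["cx"])/c["fx"],(v-c["cy"])/c["fy"],1]);o=E[:3,3]
    return o+d*(z-o[2])/d[2]
def proj(c,p):
    E=np.array(c["extrinsics"]);q=E[:3,:3].T@(np.array(p)-E[:3,3]);return np.array([c["cx"]+c["fx"]*q[0]/q[2],c["cy"]+c["fy"]*q[1]/q[2]])
def mask(f,fn,box):
    h=cv2.cvtColor(f,cv2.COLOR_RGB2HSV).astype(int);m=fn(h[...,0],h[...,1],h[...,2]).astype(np.uint8)
    k=np.zeros_like(m);a,b,c,d=box;k[b:d,a:c]=m[b:d,a:c];return k
def big(m):
    cs,_=cv2.findContours(m,cv2.RETR_EXTERNAL,cv2.CHAIN_APPROX_NONE);return max(cs,key=cv2.contourArea)
E
python3 - <<'E'
from h import *
c=dict(np.load("pics/top0.npz"));f=c["frame"]
def rep(n,k,z):
    r=cv2.minAreaRect(k);M=cv2.moments(k);u,v=r[0]
    print(n,np.round(r[0],1),np.round(r[1],1),round(r[2],1),ray(c,u,v,z).round(4))
    b=cv2.boxPoints(r);print("   ",[ray(c,*p,z).round(3)[:2].tolist() for p in b])
rep("tray",big(mask(f,lambda h,s,v:(h>100)&(h<130)&(s>150)&(v>80),(375,170,450,250))),.026)
rep("pedal",big(mask(f,lambda h,s,v:((h<8)|(h>172))&(s>150),(270,150,310,190))),.067)
rep("grip",big(mask(f,lambda h,s,v:v<60,(278,233,302,262))),.058)
rep("hubtop",big(mask(f,lambda h,s,v:(h>15)&(h<35)&(s>120)&(v>120),(272,190,308,225))),.076)
rep("big",big(mask(f,lambda h,s,v:(h>15)&(h<35)&(s>150)&(v>120),(232,242,270,278))),.05)
rep("small",big(mask(f,lambda h,s,v:(h>15)&(h<35)&(s>150)&(v>120),(232,194,252,214))),.03)
a=cv2.resize(f[140:290,225:325],(400,600),interpolation=cv2.INTER_CUBIC)
s=np.load("pics/scene0.npz")["frame"];b=cv2.resize(s[180:300,245:345],(400,480),interpolation=cv2.INTER_CUBIC)
o=np.zeros((600,800,3),np.uint8);o[:,:400]=a;o[:480,400:]=b
cv2.imwrite("pics/crop1.png",o[:,:,::-1])
E
```

```text
tray [397.6 229.4] [22.8  2. ] 66.0 [ 0.4647 -0.2366  0.026 ]
    [[0.494, -0.222], [0.497, -0.227], [0.435, -0.251], [0.433, -0.246]]
pedal [290. 170.] [14. 28.] 0.0 [0.6409 0.0708 0.067 ]
    [[0.601, 0.091], [0.682, 0.09], [0.681, 0.05], [0.6, 0.052]]
grip [289. 243.] [20.  6.] 90.0 [0.4345 0.0784 0.058 ]
    [[0.463, 0.086], [0.462, 0.069], [0.406, 0.071], [0.407, 0.087]]
hubtop [289.3 205.3] [15.5 16.1] 29.1 [0.5394 0.0742 0.076 ]
    [[0.531, 0.104], [0.57, 0.082], [0.548, 0.044], [0.509, 0.067]]Traceback (most recent call last):
  File "<stdin>", line 11, in <module>
  File "h.py", line 13, in big
    cs,_=cv2.findContours(m,cv2.RETR_EXTERNAL,cv2.CHAIN_APPROX_NONE);return max(cs,key=cv2.contourArea)
                                                                            ~~~^^^^^^^^^^^^^^^^^^^^^^^^
ValueError: max() iterable argument is empty
```

```bash
python3 - <<'E'
from h import *
c=dict(np.load("pics/top0.npz"));f=c["frame"]
k=np.vstack([x for x in cv2.findContours(mask(f,lambda h,s,v:(h>100)&(h<130)&(s>150)&(v>60),(375,170,450,250)),0,1)[0]])
p=np.array([ray(c,*x[0],.026)[:2] for x in k],np.float32);print("tray",cv2.minAreaRect(p))
for n,z,b in(("big",.05,(232,242,270,278)),("small",.03,(232,194,252,214)),("hub",.076,(272,190,308,225))):
    k=big(mask(f,lambda h,s,v:(h>12)&(h<38)&(s>170)&(v>90),b));print(n,cv2.minAreaRect(np.array([ray(c,*x[0],z)[:2] for x in k],np.float32)))
# dark base square / pot contour
x=np.array([0.434,0.078]);
a=cv2.resize(f[140:290,225:325],(400,600),interpolation=cv2.INTER_CUBIC)
s=np.load("pics/scene0.npz")["frame"];b=cv2.resize(s[180:300,245:345],(400,480),interpolation=cv2.INTER_CUBIC)
o=np.zeros((600,800,3),np.uint8);o[:,:400]=a;o[:480,400:]=b
cv2.imwrite("pics/crop1.png",o[:,:,::-1])
E
```

```text
tray ((0.5268779397010803, -0.279595285654068), (0.15600037574768066, 0.1283131092786789), 19.51056671142578)Traceback (most recent call last):
  File "<stdin>", line 6, in <module>
  File "h.py", line 13, in big
    cs,_=cv2.findContours(m,cv2.RETR_EXTERNAL,cv2.CHAIN_APPROX_NONE);return max(cs,key=cv2.contourArea)
                                                                            ~~~^^^^^^^^^^^^^^^^^^^^^^^^
ValueError: max() iterable argument is empty
```

```bash
python3 - <<'E'
from h import *
c=dict(np.load("pics/top0.npz"));f=c["frame"]
print(f[261,246:258].tolist())
for n,z,b in(("big",.05,(232,242,270,278)),("small",.03,(232,194,252,214)),("hub",.076,(272,190,308,225))):
    m=mask(f,lambda h,s,v:(h>18)&(h<38)&(s>150)&(v>70),b);print(n,m.sum())
    if m.sum():
        k=big(m);print(n,cv2.minAreaRect(np.array([ray(c,*x[0],z)[:2] for x in k],np.float32)))
a=cv2.resize(f[140:290,225:325],(400,600),interpolation=cv2.INTER_CUBIC)
s=np.load("pics/scene0.npz")["frame"];b=cv2.resize(s[180:300,245:345],(400,480),interpolation=cv2.INTER_CUBIC)
o=np.zeros((600,800,3),np.uint8);o[:,:400]=a;o[:480,400:]=b
cv2.imwrite("pics/crop1.png",o[:,:,::-1])
E
```

```text
[[192, 175, 96], [138, 118, 65], [109, 94, 54], [180, 164, 90], [199, 182, 100], [201, 183, 100], [201, 181, 101], [201, 179, 100], [198, 172, 95], [186, 159, 87], [192, 162, 90], [174, 149, 82]]
big 0
small 0
hub 0
```

View pics/crop1.png

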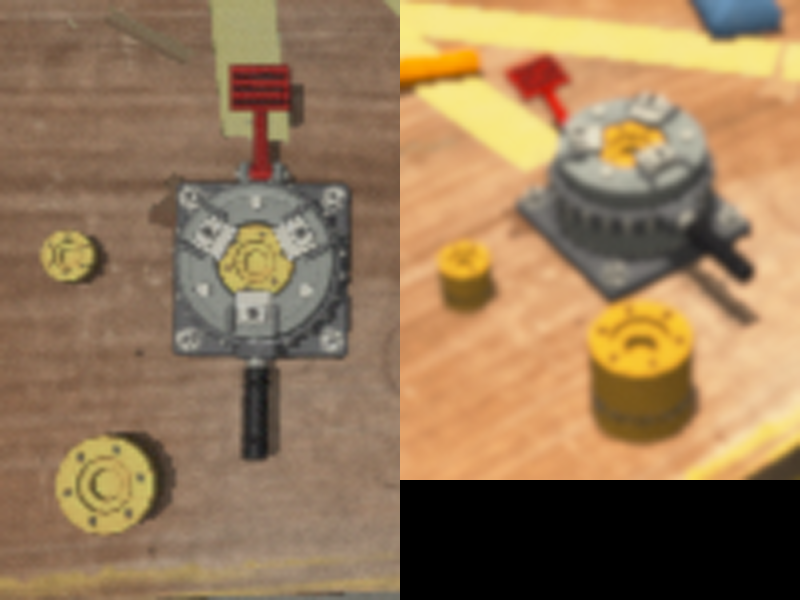

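The crop shows the hub in the bore, ringed by the three jaws at crop (258,262). The small hub is at (70,256) and the tall large one at (107,485). The tread centre is about full-image (290,161.8) and the grip centre about (289,242.5).

```bash
python3 - <<'E'
from h import *
c=dict(np.load("pics/top0.npz"))
P=ray(c,290,161.8,.067);G=ray(c,289,242.5,.049);F=ray(c,288.75,205.5,.078);B=ray(c,290.3,206.8,.014)
print(P,G,np.linalg.norm((P-G)[:2]),F,B)
d=(P-G)[:2];d/=np.linalg.norm(d);print("yaw",np.degrees(np.arctan2(d[1],d[0])),"centre",G[:2]+.105*d,P[:2]-.124*d)
Rm=R.from_rotvec(arm.get_state()["eef_rot"]).as_matrix();print(Rm.round(3))
E
```

```text
[0.66455788 0.07026914 0.067     ] [0.43576355 0.07898326 0.049     ] 0.22896021875779043 [0.53866473 0.07560489 0.078     ] [0.54031152 0.07543073 0.014     ]
yaw -2.1811778786176395 centre [0.54068748 0.07498701] [0.54064772 0.07498852]
[[ 0.904  0.428 -0.   ]
 [ 0.428 -0.904  0.001]
 [ 0.    -0.001 -1.   ]]
```

Chuck centre is (0.5405, 0.075) with yaw -2.2°; the grip-to-pedal distance of 229.0 mm matches the 229 expected. Next I turn the tool so it straddles the lever, with q6 kept clear of its limits.

```bash
python3 -m crank '[{"dr":[0,0,-10]},{"dr":[0,0,-10]},{"dr":[0,0,-10]},{"dr":[0,0,-10]},{"dr":[0,0,-10]},{"dr":[0,0,-10]},{"dr":[0,0,-10]},{"dr":[0,0,-10]},{"dr":[0,0,-10]},{"dr":[0,0,-10]},{"dr":[0,0,-10]},{"dr":[0,0,-10]}]' 20
cat >> h.py <<'E'
def to(x,y,z,yaw=None):
    s=arm.get_state();M=R.from_rotvec(s["eef_rot"]).as_matrix();d=np.array([x,y,z])-s["position"]
    cy=np.degrees(np.arctan2(M[1,0],M[0,0]))
    print("t",round(s["clock"],2),"pos",s["position"].round(4),"yaw",cy.round(1),"travel mm",(M.T@d*1000).round(1),"dz",None if yaw is None else round(-((yaw-cy+180)%360-180),1),"F",s["wrist_force"].round(1),"w",round(s["width"],4),"q",s["q"].round(2))
E
python3 - <<'E'
from h import *
to(.436,.079,.15,177.8)
c=dict(np.load("pics/top0.npz"));print(ray(c,242.4,204,.03),ray(c,251.7,261.2,.06))
E
```

```text
t 0.1 pos [ 0.2244 -0.4743  0.2447] yaw 25.3 travel mm [ 427.8 -409.5   95.3] dz -152.5 F [0.4 0.9 0.1] w 0.0854 q [-1.28  0.34  1.52 -0.    1.28 -0.15]
[0.55092134 0.21388796 0.03      ] [0.38677862 0.18347848 0.06      ]$[0]: bad value
```

```bash
python3 -m crank '[{"travel":[0,0,0],"dr":[0,0,-10],"grip":0},{"travel":[0,0,0],"dr":[0,0,-10],"grip":0},{"travel":[0,0,0],"dr":[0,0,-10],"grip":0},{"travel":[0,0,0],"dr":[0,0,-10],"grip":0},{"travel":[0,0,0],"dr":[0,0,-10],"grip":0},{"travel":[0,0,0],"dr":[0,0,-10],"grip":0},{"travel":[0,0,0],"dr":[0,0,-10],"grip":0},{"travel":[0,0,0],"dr":[0,0,-10],"grip":0},{"travel":[0,0,0],"dr":[0,0,-10],"grip":0},{"travel":[0,0,0],"dr":[0,0,-10],"grip":0},{"travel":[0,0,0],"dr":[0,0,-10],"grip":0},{"travel":[0,0,0],"dr":[0,0,-10],"grip":0}]' 20
python3 - <<'E'
from h import *
to(.436,.079,.15,177.8)
E
```

```text
clock: 1.6
position: [0.2244, -0.4744, 0.2449]
eef_rot: [-0.928, -3.001, -0.001]
wrist_force: [0.5, 0.2, 0.4]
width: 0.0854
grasp_force: 0.0
t 1.6 pos [ 0.2244 -0.4744  0.2449] yaw 145.6 travel mm [137.6 576.2  95.3] dz -32.2 F [0.5 0.2 0.4] w 0.0854 q [-1.28  0.34  1.52  0.    1.28 -2.25]
```

```bash
python3 -m crank '[{"travel":[0.0138,0.0565,0.005],"dr":[0,0,0],"grip":0},{"travel":[0.0138,0.0565,0.005],"dr":[0,0,0],"grip":0},{"travel":[0.0138,0.0565,0.005],"dr":[0,0,0],"grip":0},{"travel":[0.0138,0.0565,0.005],"dr":[0,0,0],"grip":0},{"travel":[0.0138,0.0565,0.005],"dr":[0,0,0],"grip":0},{"travel":[0.0138,0.0565,0.005],"dr":[0,0,0],"grip":0},{"travel":[0.0138,0.0565,0.005],"dr":[0,0,0],"grip":0},{"travel":[0.0138,0.0565,0.005],"dr":[0,0,0],"grip":0},{"travel":[0.0138,0.0565,0.005],"dr":[0,0,0],"grip":0},{"travel":[0.0138,0.0565,0.005],"dr":[0,0,0],"grip":0},{"travel":[0,0,0],"dr":[0,0,-10.5],"grip":0.5},{"travel":[0,0,0],"dr":[0,0,-10.5],"grip":0.5}]' 20
python3 - <<'E'
from h import *
to(.436,.079,.08,177.8)
E
```

```text
clock: 3.1
position: [0.4323, 0.0696, 0.1947]
eef_rot: [-0.361, -3.12, 0.0]
wrist_force: [0.1, -0.8, -0.1]
width: 0.0513
grasp_force: 0.0
t 3.1 pos [0.4323 0.0696 0.1947] yaw 166.8 travel mm [ -1.6  10.  114.7] dz -11.0 F [ 0.1 -0.8 -0.1] w 0.0513 q [-0.02  0.24  1.83 -0.    1.08 -1.36]
```

```bash
python3 -m crank '[{"travel":[-0.0016,0.010,0.04],"dr":[0,0,-10.5],"grip":0.5},{"travel":[0,0,0.04],"dr":[0,0,-0.5],"grip":0.5},{"travel":[0,0,0],"dr":[0,0,0],"grip":0.5}]' 20
python3 - <<'E'
from h import *
to(.436,.079,.048,177.8)
c=read_camera("wrist");cv2.imwrite("pics/w1.png",c["frame"][:,:,::-1]);np.savez("pics/w1.npz",**c)
print(proj(c,[.436,.079,.049]),proj(c,[.5405,.075,.078]))
E
```

```text
clock: 3.48
position: [0.4344, 0.0779, 0.1132]
eef_rot: [-0.074, -3.134, 0.0]
wrist_force: [-0.7, 0.2, 0.2]
width: 0.0429
grasp_force: 0.0
t 3.48 pos [0.4344 0.0779 0.1132] yaw 177.3 travel mm [-2.   1.2 65.2] dz -0.5 F [-0.7  0.2  0.2] w 0.0429 q [ 0.    0.36  1.92 -0.    0.86 -1.52]
[321.81806931 227.24243829] [323.02719568 373.57572973]
```

View pics/w1.png

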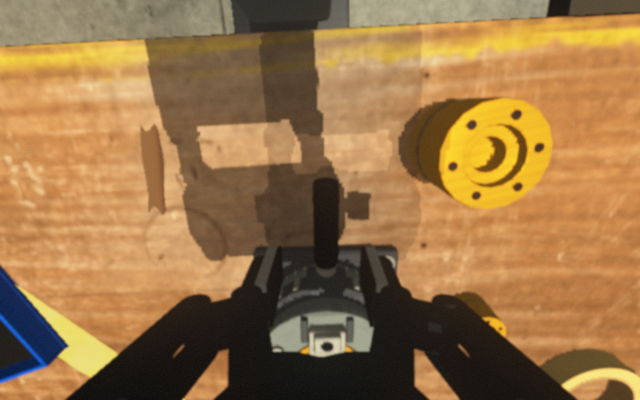

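The wrist view shows the grip centred at about (326,224), against (322,227) predicted, so it is within about 1 mm. The fingers at (262,270) and (375,270) straddle it, so I go down.

```bash
python3 -m crank '[{"travel":[-0.002,0.001,0.025],"dr":[0,0,-0.5],"grip":0.6},{"travel":[0,0,0.025],"dr":[0,0,0],"grip":0.6},{"travel":[0,0,0.015],"dr":[0,0,0],"grip":0.6},{"travel":[0,0,0],"dr":[0,0,0],"grip":0.6}]' 20
python3 - <<'E'
from h import *
to(.436,.079,.048,177.8)
E
```

```text
clock: 4.03
position: [0.4391, 0.0786, 0.051]
eef_rot: [0.061, 3.14, -0.0]
wrist_force: [0.1, -0.0, 0.5]
width: 0.0343
grasp_force: 0.0
t 4.03 pos [0.4391 0.0786 0.051 ] yaw 177.8 travel mm [3.1 0.2 3. ] dz -0.0 F [ 0.1 -0.   0.5] w 0.0343 q [ 0.01  0.48  1.97 -0.    0.69 -1.53]
```

```bash
python3 -m crank '[{"travel":[0.001,0.006,0.002],"dr":[0,0,0],"grip":0.6},{"travel":[0,0.002,0],"dr":[0,0,0],"grip":0.6},{"travel":[0,0,0],"dr":[0,0,0],"grip":0.6}]' 20; python3 -m crank '[{"travel":[0,0.002,0],"dr":[0,0,0],"grip":0.6},{"travel":[0,0,0],"dr":[0,0,0],"grip":0.6}]' 20;  python3 -m crank '[{"travel":[0,0.001,0],"dr":[0,0,0],"grip":0.6},{"travel":[0,0,0],"dr":[0,0,0],"grip":0.6}]' 20
```

```text
clock: 4.4
position: [0.4382, 0.0871, 0.0488]
eef_rot: [0.059, 3.14, -0.0]
wrist_force: [0.0, -0.7, -0.4]
width: 0.0342
grasp_force: 0.0
clock: 4.65
position: [0.438, 0.0889, 0.0484]
eef_rot: [0.06, 3.141, -0.0]
wrist_force: [0.6, 1.4, -0.2]
width: 0.0342
grasp_force: 0.0
clock: 4.9
position: [0.438, 0.0894, 0.0483]
eef_rot: [-0.06, -3.141, 0.001]
wrist_force: [-0.9, -4.5, 1.1]
width: 0.0341
grasp_force: 2.1
```

Contact has started (-4.5 N). I continue 1 mm at a time.

```bash
R='x'; for i in 1; do python3 -m crank '[{"travel":[0,0.001,0],"dr":[0,0,0],"grip":0.6},{"travel":[0,0,0],"dr":[0,0,0],"grip":0.6}]' 20|egrep 'pos|wrist'; done; python3 -m crank '[{"travel":[0,0.001,0],"dr":[0,0,0],"grip":0.6},{"travel":[0,0,0],"dr":[0,0,0],"grip":0.6}]' 20|egrep 'pos|wrist'
```

```text
position: [0.4379, 0.09, 0.0483]
wrist_force: [0.9, -7.7, 1.9]
position: [0.4379, 0.0909, 0.0482]
wrist_force: [-0.6, -8.6, 1.6]
```

```bash
python3 -m crank '[{"travel":[0,0.001,0],"dr":[0,0,0],"grip":0.6},{"travel":[0,0.001,0],"dr":[0,0,0],"grip":0.6},{"travel":[0,0,0],"dr":[0,0,0],"grip":0.6}]' 20|egrep 'pos|wrist'; python3 -m crank '[{"travel":[0,0.001,0],"dr":[0,0,0],"grip":0.6},{"travel":[0,0,0],"dr":[0,0,0],"grip":0.6}]' 20|egrep 'pos|wrist'; python3 -m crank '[{"travel":[0,0.001,0],"dr":[0,0,0],"grip":0.6},{"travel":[0,0,0],"dr":[0,0,0],"grip":0.6}]' 20|egrep 'pos|wrist'
```

```text
position: [0.4379, 0.0926, 0.0482]
wrist_force: [-2.0, -10.3, 2.0]
position: [0.4378, 0.0932, 0.0482]
wrist_force: [-0.9, -13.9, 1.4]
position: [0.4378, 0.0937, 0.0482]
wrist_force: [-1.7, -17.5, 3.1]
```

Clockwise the lever gave about 4.3 mm (2.4°). After that the force climbed to 17.5 N, well above the 12 N drag, with no more give, so it is solid that way. The collar loosens counter-clockwise, so I back off, narrow the fingers and push towards -y.

```bash
python3 -m crank '[{"travel":[0,-0.010,0],"dr":[0,0,0],"grip":0.7},{"travel":[0,-0.004,0],"dr":[0,0,0],"grip":0.7},{"travel":[0,-0.004,0],"dr":[0,0,0],"grip":0.7},{"travel":[0,0,0],"dr":[0,0,0],"grip":0.7}]' 20|egrep 'pos|wrist|wid'; python3 -m crank '[{"travel":[0,-0.004,0],"dr":[0,0,0],"grip":0.7},{"travel":[0,-0.002,0],"dr":[0,0,0],"grip":0.7},{"travel":[0,0,0],"dr":[0,0,0],"grip":0.7}]' 20|egrep 'pos|wrist|wid'; python3 -m crank '[{"travel":[0,-0.002,0],"dr":[0,0,0],"grip":0.7},{"travel":[0,-0.001,0],"dr":[0,0,0],"grip":0.7},{"travel":[0,0,0],"dr":[0,0,0],"grip":0.7}]' 20|egrep 'pos|wrist|wid'
```

```text
position: [0.4373, 0.0785, 0.0482]
wrist_force: [-0.9, 4.4, 2.2]
width: 0.0259
position: [0.4367, 0.073, 0.0482]
wrist_force: [-1.7, 7.9, 2.2]
width: 0.0258
position: [0.4365, 0.0702, 0.0482]
wrist_force: [-1.5, 9.3, 2.0]
width: 0.0258
```

```bash
python3 -m crank '[{"travel":[0,-0.003,0],"dr":[0,0,-2],"grip":0.7},{"travel":[0,-0.003,0],"dr":[0,0,-2],"grip":0.7},{"travel":[0,0,0],"dr":[0,0,0],"grip":0.7}]' 20|egrep 'pos|wrist|wid'; python3 - <<'E'
from h import *
to(.436,.07,.048,177.8+6)
E
```

```text
position: [0.4371, 0.064, 0.0483]
wrist_force: [-0.4, 8.2, 0.2]
width: 0.026
t 7.9 pos [0.4371 0.064  0.0483] yaw -178.2 travel mm [0.9 6.1 0.3] dz -2.0 F [-0.4  8.2  0.2] w 0.026 q [-0.03  0.48  1.98  0.    0.68 -1.63]
```

It gives at a steady 8–9 N, so it is loosening. I follow the arc.

```bash
python3 -m crank '[{"travel":[-0.0005,-0.009,0],"dr":[0,0,-8],"grip":0.7},{"travel":[-0.0004,-0.009,0],"dr":[0,0,-5],"grip":0.7},{"travel":[-0.0004,-0.009,0],"dr":[0,0,-5],"grip":0.7},{"travel":[-0.0004,-0.009,0],"dr":[0,0,-5],"grip":0.7},{"travel":[0,0,0],"dr":[0,0,0],"grip":0.7}]' 20|egrep 'pos|wrist|wid'; cat >> h.py <<'E'
def arc(r=.104):
    s=arm.get_state();p=s["position"][:2]-[.5405,.075];M=R.from_rotvec(s["eef_rot"]).as_matrix();f=M.T@s["wrist_force"]
    a=np.degrees(np.arctan2(p[1],p[0]))%360;print("t",round(s["clock"],2),"toolangle",round(a-177.8,1),"r",np.hypot(*p).round(4),"yaw",round(np.degrees(np.arctan2(M[1,0],M[0,0]))%360-177.8,1),"Ftool",f.round(1),"w",s["width"].round(4))
E
python3 -c "from h import *; arc()"
```

```text
position: [0.4463, 0.0284, 0.0483]
wrist_force: [-0.5, 1.2, 0.3]
width: 0.0257Traceback (most recent call last):
  File "<string>", line 1, in <module>
    from h import *; arc()
                     ~~~^^
  File "h.py", line 20, in arc
    a=np.degrees(np.arctan2(p[1],p[0]))%360;print("t",round(s["clock"],2),"toolangle",round(a-177.8,1),"r",np.hypot(*p).round(4),"yaw",round(np.degrees(np.arctan2(M[1,0],M[0,0]))%360-177.8,1),"Ftool",f.round(1),"w",s["width"].round(4))
                                                                                                                                                                                                                       ^^^^^^^^^^^^^^^^
AttributeError: 'float' object has no attribute 'round'
```

```bash
sed -i 's/s\["width"\].round(4))/round(s["width"],4))/' h.py; python3 -c "from h import *; arc()"; python3 -m crank '[{"travel":[-0.0004,-0.009,0],"dr":[0,0,-5],"grip":0.7},{"travel":[-0.0004,-0.009,0],"dr":[0,0,-5],"grip":0.7},{"travel":[0,0,0],"dr":[0,0,0],"grip":0.7}]' 20|egrep 'wrist|wid';python3 -c "from h import *; arc()"
```

```text
t 8.53 toolangle 28.5 r 0.1051 yaw 27.0 Ftool [-0.   1.3 -0.3] w 0.0257
wrist_force: [-0.1, 2.3, 0.1]
width: 0.0255
t 8.9 toolangle 38.1 r 0.1057 yaw 37.0 Ftool [-1.2  2.  -0.1] w 0.0255
```

```bash
python3 -m crank '[{"travel":[-0.0006,-0.009,0],"dr":[0,0,-5],"grip":0.7},{"travel":[-0.0006,-0.009,0],"dr":[0,0,-5],"grip":0.7},{"travel":[-0.0004,-0.006,0],"dr":[0,0,-4],"grip":0.7},{"travel":[0,0,0],"dr":[0,0,0],"grip":0.7}]' 20|egrep 'wrist|wid';python3 - <<'E'
from h import *
arc()
c=read_camera("wrist");cv2.imwrite("pics/w2.png",c["frame"][:,:,::-1])
E
```

```text
wrist_force: [-0.8, 6.1, 2.1]
width: 0.0257
t 9.4 toolangle 50.6 r 0.1056 yaw 51.0 Ftool [-4.1  4.7 -2.1] w 0.0257
```

View pics/w2.png

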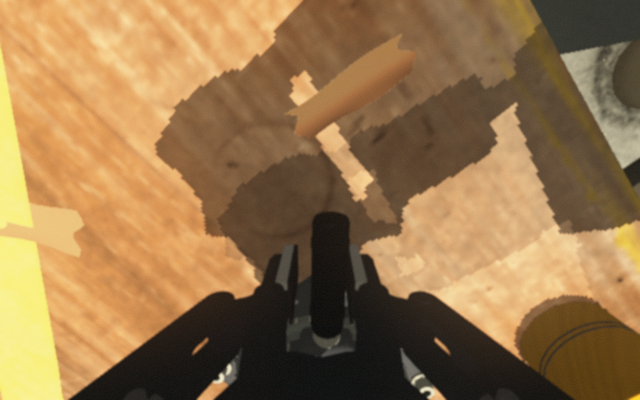

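The lever at (330,270) is still between the fingers and against the right pad, so it is following. I continue and ease off near the stop.

```bash
python3 -m crank '[{"travel":[-0.0006,-0.009,0],"dr":[0,0,-5],"grip":0.7},{"travel":[-0.0004,-0.006,0],"dr":[0,0,-4],"grip":0.7},{"travel":[-0.0002,-0.003,0],"dr":[0,0,-2],"grip":0.7},{"travel":[0,0,0],"dr":[0,0,0],"grip":0.7}]' 20|egrep 'wrist';python3 -c "from h import *; arc()"; python3 -m crank '[{"travel":[-0.0001,-0.002,0],"dr":[0,0,-1],"grip":0.7},{"travel":[0,-0.001,0],"dr":[0,0,0],"grip":0.7},{"travel":[0,0,0],"dr":[0,0,0],"grip":0.7}]' 20|egrep 'wrist';python3 -c "from h import *; arc()"; python3 -m crank '[{"travel":[0,-0.001,0],"dr":[0,0,-1],"grip":0.7},{"travel":[0,-0.001,0],"dr":[0,0,0],"grip":0.7},{"travel":[0,0,0],"dr":[0,0,0],"grip":0.7}]' 20|egrep 'wrist';python3 -c "from h import *; arc()"
```

```text
wrist_force: [-8.0, 12.6, 8.3]
t 9.95 toolangle 58.7 r 0.105 yaw 62.0 Ftool [-6.9 13.3 -8.2] w 0.0257
wrist_force: [-11.2, 15.6, 10.1]
t 10.32 toolangle 59.6 r 0.105 yaw 63.0 Ftool [-8.1 17.5 -9.9] w 0.0258
wrist_force: [-12.6, 15.4, 11.9]
t 10.7 toolangle 60.3 r 0.1049 yaw 64.0 Ftool [ -7.7  18.5 -11.7] w 0.0256
```

```bash
python3 - <<'E'
from h import *
s=arm.get_state();print(s["position"],s["torque"],s["tau"].round(1),s["grasp_force"])
t=read_camera("top")["frame"];sc=read_camera("scene")["frame"];w=read_camera("wrist")["frame"]
o=np.zeros((600,800,3),np.uint8)
o[:300,:400]=cv2.resize(t[150:255,230:370],(400,300),interpolation=2);o[:300,400:]=cv2.resize(sc[170:290,230:390],(400,300),interpolation=2)
o[300:,:480]=cv2.resize(w,(480,300))
cv2.imwrite("pics/c3.png",o[:,:,::-1])
E
```

```text
[ 0.48506582 -0.01404072  0.04753059] [ 2.62631898  2.27560943 -0.30577469] [ -7.4 -41.2 -22.7  -2.9  -4.9  -0.3] 9.934511482715607
```

View pics/c3.png

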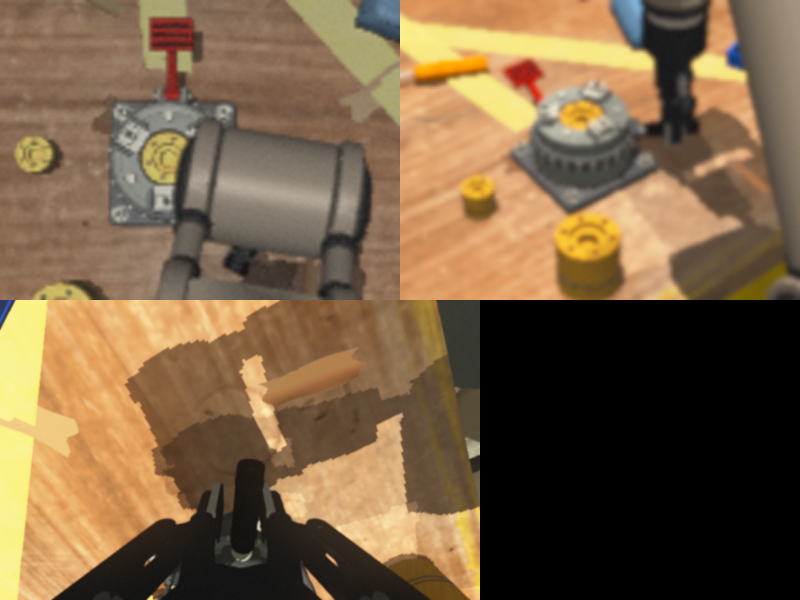

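The chuck has not slipped and the lever is about 58–60° round. The tool yaw runs a little ahead of it, and side and vertical friction have built up at the pad. I'll back off to free the contact, then push again squarely.

```bash
python3 -m crank '[{"travel":[0,0.006,0],"dr":[0,0,3],"grip":0.65},{"travel":[0,0.001,0],"dr":[0,0,0],"grip":0.65},{"travel":[0,0,0],"dr":[0,0,0],"grip":0.65}]' 20|egrep 'wrist|pos';python3 -c "from h import *; arc()"
```

```text
position: [0.4837, -0.0138, 0.048]
wrist_force: [-2.5, 3.8, -0.6]
t 11.22 toolangle 59.6 r 0.1054 yaw 61.1 Ftool [-1.9  4.1  0.6] w 0.0301
```

```bash
python3 -m crank '[{"travel":[0,-0.003,-0.001],"dr":[0,0,0],"grip":0.65},{"travel":[0,0,0],"dr":[0,0,0],"grip":0.65}]' 20|egrep 'wrist';python3 -c "from h import *; arc()"; python3 -m crank '[{"travel":[0,-0.002,0],"dr":[0,0,0],"grip":0.65},{"travel":[0,0,0],"dr":[0,0,0],"grip":0.65}]' 20|egrep 'wrist';python3 -c "from h import *; arc()"; python3 -m crank '[{"travel":[-0.0002,-0.002,0],"dr":[0,0,-1],"grip":0.65},{"travel":[0,0,0],"dr":[0,0,0],"grip":0.65}]' 20|egrep 'wrist';python3 -c "from h import *; arc()"
```

```text
wrist_force: [-6.3, 10.6, -3.7]
t 11.47 toolangle 59.7 r 0.1055 yaw 61.0 Ftool [-5.8 10.8  3.8] w 0.0302
wrist_force: [-10.2, 12.5, 0.5]
t 11.72 toolangle 60.1 r 0.1056 yaw 61.0 Ftool [-5.4 15.2 -0.3] w 0.0299
wrist_force: [-11.1, 13.0, 2.2]
t 11.97 toolangle 60.8 r 0.1055 yaw 62.0 Ftool [-5.6 16.2 -2. ] w 0.0299
```

```bash
python3 -m crank '[{"travel":[-0.0004,-0.002,0],"dr":[0,0,-1],"grip":0.65},{"travel":[-0.0004,-0.002,0],"dr":[0,0,-1],"grip":0.65},{"travel":[0,0,0],"dr":[0,0,0],"grip":0.65}]' 20|egrep 'wrist';python3 -c "from h import *; arc()"; python3 -m crank '[{"travel":[-0.0004,-0.002,0],"dr":[0,0,-1],"grip":0.65},{"travel":[0,0,0],"dr":[0,0,0],"grip":0.65}]' 20|egrep 'wrist';python3 -c "from h import *; arc()"; python3 -m crank '[{"travel":[-0.0002,-0.002,0],"dr":[0,0,-1],"grip":0.65},{"travel":[0,0,0],"dr":[0,0,0],"grip":0.65}]' 20|egrep 'wrist';python3 -c "from h import *; arc()"
```

```text
wrist_force: [-15.3, 13.1, 6.3]
t 12.35 toolangle 62.1 r 0.1052 yaw 64.0 Ftool [-4.4 19.8 -6. ] w 0.0297
wrist_force: [-19.7, 13.0, 7.7]
t 12.6 toolangle 62.8 r 0.1051 yaw 65.0 Ftool [-2.5 23.6 -7.3] w 0.0297
wrist_force: [-20.9, 14.7, 9.9]
t 12.85 toolangle 63.5 r 0.105 yaw 66.0 Ftool [-4.  25.4 -9.4] w 0.03
```

```bash
python3 - <<'E'
from h import *
c0=dict(np.load("pics/top0.npz"));c=read_camera("top")
for k in(c0,c):
    m=mask(k["frame"],lambda h,s,v:((h<8)|(h>172))&(s>150),(270,150,310,190));M=cv2.moments(m,True);print(M['m00'],M['m10']/M['m00'],M['m01']/M['m00'])
w=read_camera("wrist");f=w["frame"]
np.savez("pics/w3.npz",**w);a=np.radians(177.8)
for th in(54,58,61,64.2):
    d=np.array([np.cos(a+np.radians(th)),np.sin(a+np.radians(th))]);C=np.array([.5405,.075])
    print(th,[proj(w,[*(C+r*d),.049]).round(0).tolist() for r in(.072,.105,.138)])
crop=f[150:370,200:440];o=np.clip(cv2.resize(crop,(720,600),interpolation=2).astype(float)*2.2,0,255).astype(np.uint8)
cv2.imwrite("pics/w3.png",o[:,:,::-1])
E
```

```text
169.0 289.8757396449704 166.68639053254438
170.0 289.9235294117647 166.51764705882354
54 [[338.0, 330.0], [353.0, 279.0], [370.0, 220.0]]
58 [[329.0, 329.0], [339.0, 277.0], [350.0, 216.0]]
61 [[322.0, 329.0], [328.0, 276.0], [335.0, 215.0]]
64.2 [[315.0, 328.0], [316.0, 275.0], [318.0, 214.0]]
```

View pics/w3.png

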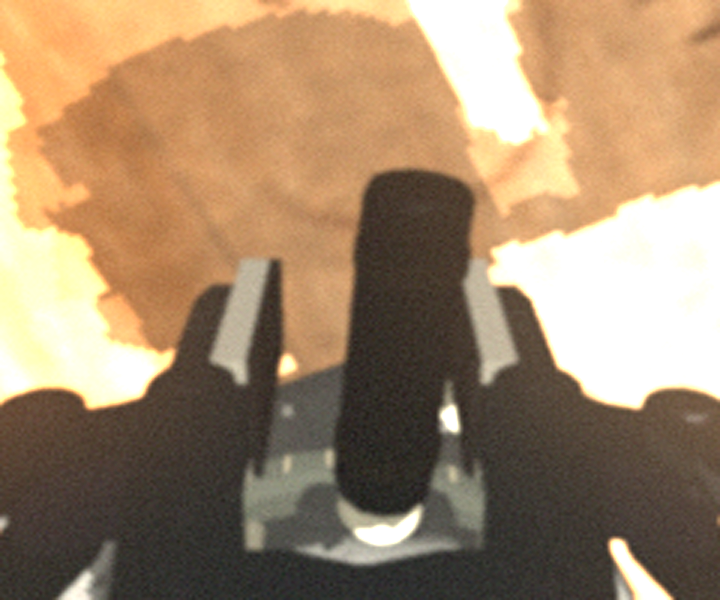

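The pedal pixels have not changed, so there is no slip. The grip ends at (340,218) and (328,330) put the lever at about 60–61°, still short of the stop. I'll hold to see whether it creeps under load.

```bash
python3 -m crank '[{"travel":[0,0,0],"dr":[0,0,0],"grip":0.65},{"travel":[0,0,0],"dr":[0,0,0],"grip":0.65},{"travel":[0,0,0],"dr":[0,0,0],"grip":0.65},{"travel":[0,0,0],"dr":[0,0,0],"grip":0.65},{"travel":[0,0,0],"dr":[0,0,0],"grip":0.65}]' 20|egrep 'wrist';python3 -c "from h import *; arc()"; python3 -m crank '[{"travel":[0,-0.001,0.001],"dr":[0,0,0],"grip":0.65},{"travel":[0,0,0],"dr":[0,0,0],"grip":0.65},{"travel":[0,0,0],"dr":[0,0,0],"grip":0.65}]' 20|egrep 'wrist';python3 -c "from h import *; arc()"
```

```text
wrist_force: [-21.4, 13.9, 9.5]
t 13.57 toolangle 63.5 r 0.105 yaw 66.0 Ftool [-3.  25.6 -9. ] w 0.0303
wrist_force: [-22.5, 14.2, 14.3]
t 13.95 toolangle 64.0 r 0.105 yaw 66.0 Ftool [ -2.8  26.7 -13.8] w 0.0299
```

```bash
python3 -m crank '[{"travel":[-0.0003,-0.001,-0.003],"dr":[0,0,0],"grip":0.65},{"travel":[0,0,0],"dr":[0,0,0],"grip":0.65}]' 20|egrep 'wrist';python3 -c "from h import *; arc()"; python3 -m crank '[{"travel":[-0.0003,-0.001,0],"dr":[0,0,0],"grip":0.65},{"travel":[-0.0003,-0.001,0],"dr":[0,0,0],"grip":0.65},{"travel":[0,0,0],"dr":[0,0,0],"grip":0.65}]' 20|egrep 'wrist';python3 - <<'E'
from h import *
arc();s=arm.get_state();print(s["position"],R.from_rotvec(s["eef_rot"]).as_matrix()[:,2].round(3))
w=read_camera("wrist");np.savez("pics/w4.npz",**w)
c=read_camera("top");m=mask(c["frame"],lambda h,s,v:((h<8)|(h>172))&(s>150),(270,150,310,190));M=cv2.moments(m,True);print(M['m00'],M['m10']/M['m00'],M['m01']/M['m00'])
a=np.radians(177.8)
for th in(58,61,64.2):
    d=np.array([np.cos(a+np.radians(th)),np.sin(a+np.radians(th))]);C=np.array([.5405,.075])
    print(th,[proj(w,[*(C+r*d),.049]).round(0).tolist() for r in(.072,.105,.138)])
g=w["frame"].max(2)
for v in(222,230,238,245):print(v,[u for u in range(300,360) if g[v,u]<30][::100] , np.where(g[v,290:370]<32)[0][[0,-1]]+290)
E
```

```text
wrist_force: [-20.8, 12.1, -1.8]
t 14.2 toolangle 64.0 r 0.1052 yaw 66.0 Ftool [-1.7 24.   2.3] w 0.0302
wrist_force: [-24.8, 11.4, 2.3]
t 14.57 toolangle 64.3 r 0.1052 yaw 66.0 Ftool [ 0.7 27.3 -1.6] w 0.0301
[ 0.49130819 -0.01796558  0.04786681] [-0.025  0.006 -1.   ]
171.0 289.94152046783626 166.33333333333334
58 [[332.0, 329.0], [342.0, 277.0], [353.0, 216.0]]
61 [[325.0, 329.0], [331.0, 276.0], [338.0, 215.0]]
64.2 [[317.0, 328.0], [319.0, 275.0], [321.0, 214.0]]
222 [322] [322 342]
230 [322] [322 354]
238 [321] [320 345]
245 [319] [319 349]
```

The step response is now stiff: 2 mm commanded gave 0.5 mm and +3 N. The pedal has not moved. I back off, lift clear and check the lever angle from the top camera.

```bash
python3 -m crank '[{"travel":[0,0.008,0],"dr":[0,0,0],"grip":0.6},{"travel":[0,0.002,0],"dr":[0,0,0],"grip":0.6},{"travel":[0,0,-0.02],"dr":[0,0,0],"grip":0.6},{"travel":[0,0,-0.05],"dr":[0,0,0],"grip":0.6},{"travel":[0,0,-0.05],"dr":[0,0,0],"grip":0.6},{"travel":[0.05,0,-0.03],"dr":[0,0,0],"grip":0.6},{"travel":[0.06,0,0],"dr":[0,0,0],"grip":0.6},{"travel":[0.06,0,0],"dr":[0,0,0],"grip":0.6},{"travel":[0,0,0],"dr":[0,0,0],"grip":0.6}]' 20
python3 - <<'E'
from h import *
c=read_camera("top");np.savez("pics/t5.npz",**c);f=c["frame"]
s=read_camera("scene");np.savez("pics/s5.npz",**s)
a=np.radians(177.8);C=np.array([.5405,.075])
for th in(58,61,64.2):
    d=np.array([np.cos(a+np.radians(th)),np.sin(a+np.radians(th))]);print(th,[[proj(k,[*(C+r*d),.049]).round(1).tolist() for r in(.072,.105,.138)] for k in(c,s)])
o=np.zeros((600,800,3),np.uint8);o[:,:400]=cv2.resize(f[180:270,270:330],(400,600),interpolation=2)
o[:,400:]=cv2.resize(s["frame"][190:280,290:350],(400,600),interpolation=2)
cv2.imwrite("pics/c5.png",np.clip(o[:,:,::-1]*1.3,0,255))
E
```

```text
clock: 15.8
position: [0.4292, -0.1481, 0.2002]
eef_rot: [1.597, -2.669, 0.036]
wrist_force: [0.7, 0.0, 0.7]
width: 0.0339
grasp_force: 0.0
58 [[[310.8, 219.3], [320.5, 225.5], [330.3, 231.8]], [[327.3, 221.4], [338.4, 220.8], [349.5, 220.3]]]
61 [[[311.5, 218.1], [321.5, 223.9], [331.6, 229.6]], [[327.1, 220.6], [338.2, 219.7], [349.1, 218.8]]]
64.2 [[[312.1, 216.9], [322.5, 222.0], [332.8, 227.2]], [[326.9, 219.8], [337.8, 218.5], [348.5, 217.2]]][ WARN:0@4.669] global loadsave.cpp:1063 imwrite_ Unsupported depth image for selected encoder is fallbacked to CV_8U.
```

View pics/c5.png

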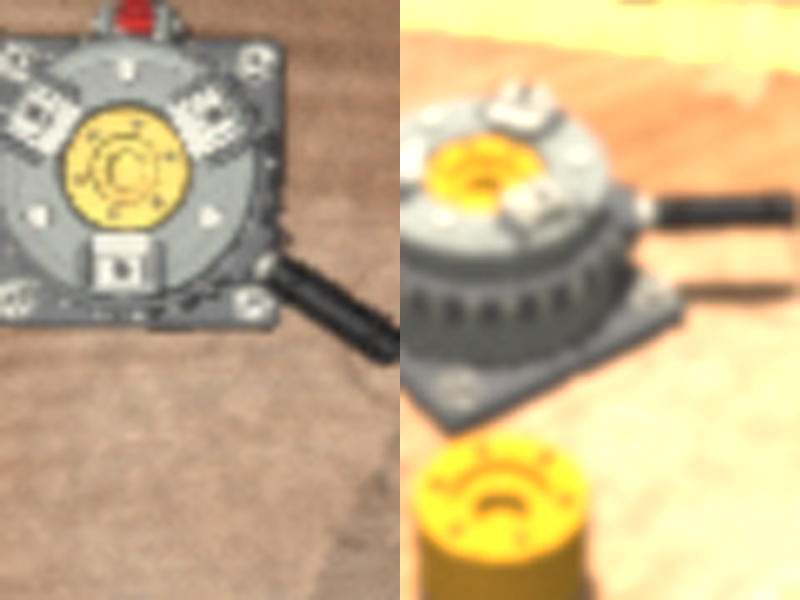

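The lever looks nearer 57–58° here, from grip ends at about (311,220) and (329,232) in the top view. I'll fit it numerically in both frames.

```bash
python3 - <<'E'
from h import *
for n,box in(("top0",(280,232,300,258)),("t5",(311,214,340,240))):
    c=dict(np.load(f"pics/{n}.npz"));m=mask(c["frame"],lambda h,s,v:v<62,box)
    k=big(m);mm=np.zeros_like(m);cv2.drawContours(mm,[k],-1,1,-1)
    v,u=np.nonzero(mm);P=np.array([ray(c,a,b,.052)[:2] for a,b in zip(u,v)],np.float32)
    x=cv2.fitLine(P,cv2.DIST_L2,0,.01,.01).ravel();ctr=P.mean(0);d=ctr-[.5405,.075]
    print(n,len(u),"axis",np.degrees(np.arctan2(x[1],x[0]))%180,"ctr",ctr,"r",np.hypot(*d),"dirangle",np.degrees(np.arctan2(d[1],d[0]))%360)
E
```

```text
top0 129 axis 176.52412 ctr [0.43494135 0.0795823 ] r 0.10565806041589991 dirangle 177.51435327466243
t5 123 axis 54.777405 ctr [ 0.47905883 -0.01085947] r 0.10557872030943516 dirangle 234.41243326642874
```

From the masks the lever has moved about 57–58°, so it is not at the 64° stop. With the low finger force the spread finger probably flexed. I'll push the rest with shut, firm fingers from behind the lever.

```bash
python3 -c "from h import *; to(.451,.003,.13,239)"; python3 -m crank '[{"travel":[0,0,0],"dr":[0,0,4.5],"grip":1},{"travel":[0,0,0],"dr":[0,0,0],"grip":1},{"travel":[0,0,0],"dr":[0,0,0],"grip":1}]' 100|egrep width;  python3 -c "from h import *; to(.451,.003,.13,239)"
```

```text
t 15.9 pos [ 0.43   -0.1463  0.2001] yaw -118.1 travel mm [-144.2   51.9   64.6] dz 2.9 F [-0.1  0.6 -0. ] w 0.0342 q [-0.47  0.26  1.78 -0.04  1.1  -3.1 ]
width: -0.0002
t 16.27 pos [ 0.4299 -0.1456  0.1998] yaw -122.4 travel mm [-139.3   62.1   64.3] dz -1.4 F [ 0.1 -0.6 -0.3] w -0.0002 q [-0.47  0.26  1.78 -0.04  1.1  -3.03]
```

```bash
python3 -m crank '[{"travel":[-0.046,0.021,0],"dr":[0,0,0],"grip":1},{"travel":[-0.046,0.021,0.02],"dr":[0,0,0],"grip":1},{"travel":[-0.047,0.020,0.02],"dr":[0,0,0],"grip":1},{"travel":[0,0,0.02],"dr":[0,0,0],"grip":1},{"travel":[0,0,0],"dr":[0,0,0],"grip":1}]' 100|egrep wrist;  python3 -c "from h import *; to(.451,.003,.05,238);arc()"
```

```text
wrist_force: [0.3, -0.7, -0.1]
t 16.9 pos [0.4502 0.0032 0.1333] yaw -122.4 travel mm [-3.5 -0.5 83.2] dz -0.4 F [ 0.3 -0.7 -0.1] w -0.0003 q [-0.14  0.35  1.86 -0.04  0.94 -2.69]
t 16.9 toolangle 40.7 r 0.1154 yaw 59.8 Ftool [ 0.5 -0.6  0.1] w -0.0003
```

```bash
cat >> h.py <<'E'
def level():
    M=R.from_rotvec(arm.get_state()["eef_rot"]).as_matrix();z=M.T@np.array([0,0,-1.]);print("level dr deg",np.degrees(np.cross([0,0,1],z)).round(2))
E
python3 -m crank '[{"travel":[-0.001,0,0.03],"dr":[0,0,0],"grip":1},{"travel":[-0.001,0,0.03],"dr":[0,0,0],"grip":1},{"travel":[-0.001,0,0.02],"dr":[0,0,0],"grip":1},{"travel":[0,0,0.003],"dr":[0,0,0],"grip":1}]' 100|egrep wrist;  python3 -c "from h import *; arc();level()"; python3 -m crank '[{"travel":[0,-0.004,0],"dr":[0,0,0],"grip":1},{"travel":[0,-0.004,0],"dr":[0,0,0],"grip":1},{"travel":[0,0,0],"dr":[0,0,0],"grip":1}]' 100|egrep wrist;  python3 -c "from h import *; arc();to(.45,0,.05)"
```

```text
wrist_force: [0.3, 0.3, 0.4]
t 17.4 toolangle 41.7 r 0.1157 yaw 59.6 Ftool [-0.4 -0.1 -0.4] w -0.0
level dr deg [-0.23 -2.19  0.  ]
wrist_force: [-5.1, 5.4, 4.4]
t 17.77 toolangle 44.9 r 0.1133 yaw 59.6 Ftool [-1.6  7.2 -4.5] w 0.0004
t 17.77 pos [ 0.4573 -0.0018  0.0522] yaw -122.6 travel mm [2.3 7.1 2.2] dz None F [-5.1  5.4  4.4] w 0.0004 q [-0.15  0.5   1.93 -0.05  0.73 -2.68]
```

```bash
python3 -m crank '[{"travel":[0,-0.003,0],"dr":[0,0,0],"grip":1},{"travel":[0,0,0],"dr":[0,0,0],"grip":1}]' 100|egrep wrist;  python3 -c "from h import *; arc()"; python3 -m crank '[{"travel":[0,-0.003,0],"dr":[0,0,0],"grip":1},{"travel":[0,0,0],"dr":[0,0,0],"grip":1}]' 100|egrep wrist;  python3 -c "from h import *; arc()";python3 -m crank '[{"travel":[0,-0.003,0],"dr":[0,0,0],"grip":1},{"travel":[0,0,0],"dr":[0,0,0],"grip":1}]' 100|egrep wrist;  python3 -c "from h import *; arc()"
```

```text
wrist_force: [-9.7, 11.1, 10.4]
t 18.02 toolangle 45.4 r 0.1132 yaw 59.6 Ftool [ -3.7  14.1 -10.6] w -0.0002
wrist_force: [-12.3, 12.5, 13.4]
t 18.27 toolangle 46.3 r 0.1129 yaw 59.6 Ftool [ -3.4  17.1 -13.4] w -0.0003
wrist_force: [-16.3, 13.4, 15.0]
t 18.52 toolangle 47.4 r 0.1126 yaw 59.6 Ftool [ -1.9  21.  -15. ] w 0.0002
```

```bash
python3 -m crank '[{"travel":[0,-0.001,-0.003],"dr":[0,0,0],"grip":1},{"travel":[0,0,0],"dr":[0,0,0],"grip":1}]' 100|egrep wrist;  python3 -c "from h import *; arc()"; python3 -m crank '[{"travel":[-0.0005,-0.003,0],"dr":[0,0,0],"grip":1},{"travel":[0,0,0],"dr":[0,0,0],"grip":1}]' 100|egrep wrist;  python3 -c "from h import *; arc()";python3 -m crank '[{"travel":[-0.0005,-0.003,0],"dr":[0,0,0],"grip":1},{"travel":[0,0,0],"dr":[0,0,0],"grip":1}]' 100|egrep wrist;  python3 - <<'E'
from h import *
arc();print(arm.get_state()["position"]);level()
c=read_camera("top");np.savez("pics/t6.npz",**c)
m=mask(c["frame"],lambda h,s,v:((h<8)|(h>172))&(s>150),(270,150,310,190));M=cv2.moments(m,True);print(M['m00'],M['m10']/M['m00'],M['m01']/M['m00'])
E
```

```text
wrist_force: [-13.4, 10.3, 3.2]
t 18.77 toolangle 47.5 r 0.1131 yaw 59.6 Ftool [-1.3 16.8 -3.1] w 0.0001
wrist_force: [-18.8, 12.1, 8.1]
t 19.02 toolangle 48.3 r 0.1129 yaw 59.6 Ftool [ 0.3 22.5 -7.9] w 0.0003
wrist_force: [-23.3, 12.0, 11.9]
t 19.27 toolangle 49.3 r 0.1126 yaw 59.7 Ftool [  3.   26.2 -11.4] w 0.0001
[ 0.46384042 -0.00742703  0.05353679]
level dr deg [ 0.75 -2.51  0.  ]
170.0 289.78823529411767 166.51176470588234
```

```bash
cat >> h.py <<'E'
def lever():
    w=read_camera("wrist");g=w["frame"].max(2).astype(int);a=np.radians(177.6);C=np.array([.5405,.075])
    best=[]
    for r in(.122,.128,.134):
        # brightness profile along the arc of candidate angles
        th=np.arange(48,76,.25);v=[]
        for t in th:
            d=np.array([np.cos(a+np.radians(t)),np.sin(a+np.radians(t))]);u=proj(w,[*(C+r*d),.049]).round().astype(int)
            v.append(g[u[1],u[0]] if 0<=u[0]<640 and 0<=u[1]<400 else 255)
        v=np.array(v);k=th[v<38];best.append((k.min(),k.max(),k.mean().round(2)) if len(k) else None)
    print("lever",best);return w
E
python3 - <<'E'
from h import *
w=lever();np.savez("pics/w6.npz",**w);g=w["frame"].max(2)
C=np.array([.5405,.075]);a=np.radians(177.6)
print([int(g[tuple(proj(w,[*(C+.130*np.array([np.cos(a+np.radians(t)),np.sin(a+np.radians(t))])),.049]).round().astype(int)[::-1])]) for t in range(44,80)])
E
python3 -m crank '[{"travel":[-0.0005,-0.002,0],"dr":[0,0,0],"grip":1},{"travel":[0,0,0],"dr":[0,0,0],"grip":1}]' 100|egrep wrist;  python3 -c "from h import *; arc();lever()"
```

```text
lever [(np.float64(49.5), np.float64(64.0), np.float64(58.82)), (np.float64(56.25), np.float64(63.25), np.float64(59.75)), (np.float64(56.5), np.float64(63.25), np.float64(59.88))]
[86, 86, 85, 92, 92, 90, 84, 83, 88, 88, 78, 72, 43, 25, 28, 28, 26, 31, 32, 29, 69, 82, 87, 89, 92, 97, 95, 92, 195, 212, 209, 213, 206, 203, 213, 209]
wrist_force: [-26.1, 11.4, 14.6]
t 19.62 toolangle 49.9 r 0.1124 yaw 59.7 Ftool [  5.1  28.4 -13.9] w -0.0002
lever [(np.float64(49.75), np.float64(64.5), np.float64(59.08)), (np.float64(56.75), np.float64(63.75), np.float64(60.25)), (np.float64(57.0), np.float64(63.75), np.float64(60.38))]
```

```bash
python3 -m crank '[{"travel":[0,0.004,-0.002],"dr":[0,0,0],"grip":1},{"travel":[0,0,0],"dr":[0,0,0],"grip":1}]' 100|egrep wrist;  python3 -c "from h import *; arc();lever()";  python3 -m crank '[{"travel":[0,0.008,0],"dr":[0,0,0],"grip":1},{"travel":[0,0,0],"dr":[0,0,0],"grip":1}]' 100|egrep wrist;  python3 -c "from h import *; arc();lever()"
```

```text
wrist_force: [-13.6, 6.2, 0.3]
t 19.93 toolangle 49.5 r 0.1114 yaw 59.7 Ftool [ 2.2 14.8 -0.1] w -0.0
lever [(np.float64(49.75), np.float64(64.25), np.float64(59.16)), (np.float64(56.5), np.float64(63.75), np.float64(60.12)), (np.float64(56.5), np.float64(63.75), np.float64(60.12))]
wrist_force: [-8.0, 3.9, -1.5]
t 20.23 toolangle 47.0 r 0.1113 yaw 59.7 Ftool [1.  8.8 1.6] w 0.0003
lever [(np.float64(48.0), np.float64(61.5), np.float64(57.07)), (np.float64(54.0), np.float64(61.25), np.float64(57.62)), (np.float64(54.25), np.float64(61.0), np.float64(57.62))]
```

The lever springs back with the tool, from 60.1° to 57.6°, so it is sitting against something elastic. I release it fully and read where it rests.

```bash
python3 -m crank '[{"travel":[0,0.004,0],"dr":[0,0,0],"grip":1},{"travel":[0,0,0],"dr":[0,0,0],"grip":1}]' 100|egrep wrist;  python3 -c "from h import *; arc();lever()";  python3 -m crank '[{"travel":[0,0.005,0],"dr":[0,0,0],"grip":1},{"travel":[0,0,0],"dr":[0,0,0],"grip":1},{"travel":[0,0,0],"dr":[0,0,0],"grip":1}]' 100|egrep wrist;  python3 - <<'E'
from h import *
arc();w=lever();level()
t=read_camera("top");s=read_camera("scene");np.savez("pics/t7.npz",**t);np.savez("pics/s7.npz",**s)
# scale check: small pot features, chuck rotation between top0 and now by phase of the pot crop
E
```

```text
wrist_force: [-3.9, 2.1, 1.5]
t 20.52 toolangle 46.0 r 0.1111 yaw 59.6 Ftool [ 0.4  4.4 -1.5] w -0.0002
lever [(np.float64(52.5), np.float64(60.5), np.float64(56.5)), (np.float64(53.0), np.float64(60.25), np.float64(56.62)), (np.float64(53.25), np.float64(60.0), np.float64(56.62))]
wrist_force: [-0.1, 1.2, -0.1]
t 20.95 toolangle 44.0 r 0.1119 yaw 59.6 Ftool [-1.   0.8  0.1] w -0.0003
lever [(np.float64(52.0), np.float64(59.5), np.float64(55.75)), (np.float64(52.25), np.float64(59.5), np.float64(55.88)), (np.float64(52.5), np.float64(59.25), np.float64(55.76))]
level dr deg [-0.34 -2.13  0.  ]
```

```bash
python3 - <<'E'
from h import *
w=read_camera("wrist")["frame"];t=np.load("pics/t7.npz")["frame"];s=np.load("pics/s7.npz")["frame"]
o=np.zeros((600,800,3),np.uint8)
b=lambda x,k:np.clip(x.astype(float)*k,0,255).astype(np.uint8)
o[:300,:400]=cv2.resize(b(s[190:280,280:400],1.6),(400,300),interpolation=2)
o[:300,400:]=cv2.resize(b(t[185:260,270:370],1.6),(400,300),interpolation=2)
o[300:]=cv2.resize(b(w[160:400,0:640],2),(800,300),interpolation=2)
cv2.imwrite("pics/c7.png",o[:,:,::-1])
E
```

```text
(no output)
```

View pics/c7.png

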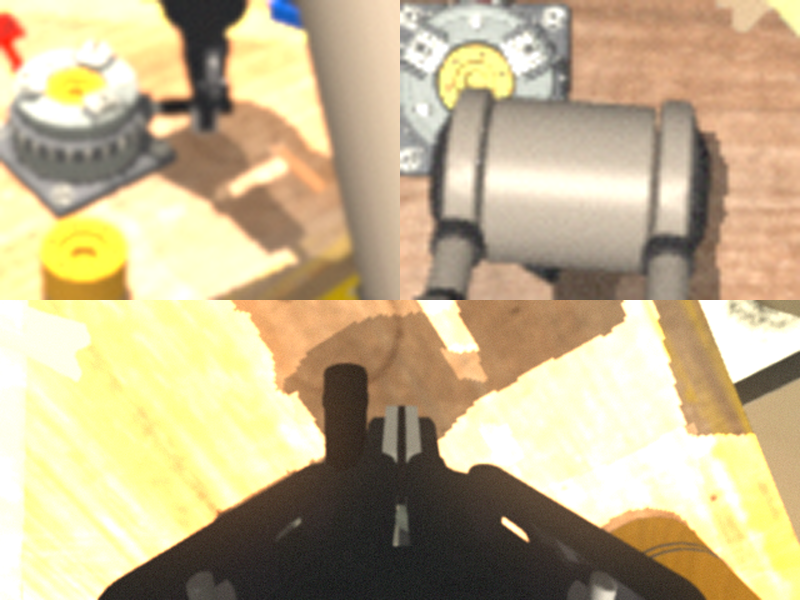

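There are no obstacles round the lever, and the tool's reaction torque fits a single fingertip contact. I'll level the tool and lower it slightly, then make one more clean push while staying well under the slip limit.

```bash
python3 -m crank '[{"travel":[0,0.003,0],"dr":[0,-2.1,0],"grip":1},{"travel":[0,0,0.008],"dr":[0,0,0],"grip":1},{"travel":[0,0,0],"dr":[0,0,0],"grip":1}]' 100|egrep 'wrist|pos';  python3 -c "from h import *; arc();lever();level()";  python3 -m crank '[{"travel":[0,-0.005,0],"dr":[0,0,0],"grip":1},{"travel":[0,-0.003,0],"dr":[0,0,0],"grip":1},{"travel":[0,-0.003,0],"dr":[0,0,0],"grip":1},{"travel":[0,0,0],"dr":[0,0,0],"grip":1}]' 100|egrep 'wrist|pos';  python3 -c "from h import *; arc();lever()"
```

```text
position: [0.4536, 0.0022, 0.0476]
wrist_force: [-0.9, 0.5, -0.7]
t 21.52 toolangle 42.2 r 0.1134 yaw 59.6 Ftool [0.1 1.1 0.7] w 0.0004
lever [(np.float64(48.0), np.float64(58.0), np.float64(54.14)), (np.float64(52.0), np.float64(58.75), np.float64(55.03)), (np.float64(52.5), np.float64(58.75), np.float64(55.38))]
level dr deg [-0.25 -0.1   0.  ]
position: [0.4595, -0.0016, 0.048]
wrist_force: [-11.1, 11.4, 11.5]
t 22.07 toolangle 45.6 r 0.1115 yaw 59.6 Ftool [ -3.6  15.6 -11.4] w -0.0002
lever [(np.float64(52.75), np.float64(60.5), np.float64(56.62)), (np.float64(53.0), np.float64(60.25), np.float64(56.62)), (np.float64(53.5), np.float64(60.25), np.float64(56.88))]
```

```bash
python3 -m crank '[{"travel":[0,-0.004,-0.001],"dr":[0,0,0],"grip":1},{"travel":[0,-0.003,-0.001],"dr":[0,0,0],"grip":1},{"travel":[0,0,0],"dr":[0,0,0],"grip":1}]' 100|egrep 'wrist';  python3 -c "from h import *; arc();lever()";  python3 -m crank '[{"travel":[0,-0.004,-0.001],"dr":[0,0,-1],"grip":1},{"travel":[0,0,0],"dr":[0,0,0],"grip":1}]' 100|egrep 'wrist|pos';  python3 -c "from h import *; arc();lever()"
```

```text
wrist_force: [-13.9, 17.6, 0.9]
t 22.5 toolangle 47.4 r 0.1111 yaw 59.6 Ftool [-7.4 21.2 -0.7] w 0.0002
lever [(np.float64(48.0), np.float64(62.5), np.float64(57.27)), (np.float64(55.0), np.float64(62.25), np.float64(58.51)), (np.float64(55.0), np.float64(62.0), np.float64(58.5))]
position: [0.4639, -0.0053, 0.0485]
wrist_force: [-16.1, 18.9, -2.9]
t 22.8 toolangle 48.6 r 0.111 yaw 60.7 Ftool [-7.7 23.6  3.2] w -0.0001
lever [(np.float64(49.25), np.float64(63.75), np.float64(58.9)), (np.float64(56.0), np.float64(63.25), np.float64(59.62)), (np.float64(56.5), np.float64(63.0), np.float64(59.75))]
```

```bash
python3 -m crank '[{"travel":[-0.001,-0.004,0],"dr":[0,0,-1],"grip":1},{"travel":[0,0,0],"dr":[0,0,0],"grip":1}]' 100|egrep 'wrist';  python3 -c "from h import *; arc();lever()";  python3 -m crank '[{"travel":[-0.001,-0.004,0],"dr":[0,0,-1],"grip":1},{"travel":[0,0,0],"dr":[0,0,0],"grip":1}]' 100|egrep 'wrist|pos';  python3 - <<'E'
from h import *
arc();lever()
c=read_camera("top");m=mask(c["frame"],lambda h,s,v:((h<8)|(h>172))&(s>150),(270,150,310,190));M=cv2.moments(m,True);print(M['m10']/M['m00'],M['m01']/M['m00'])
E
```

```text
wrist_force: [-23.2, 15.6, 4.6]
t 23.1 toolangle 49.8 r 0.1108 yaw 61.7 Ftool [-1.6 28.  -4. ] w 0.0002
lever [(np.float64(50.25), np.float64(64.75), np.float64(59.74)), (np.float64(57.25), np.float64(64.5), np.float64(60.88)), (np.float64(57.5), np.float64(64.5), np.float64(61.0))]
position: [0.4677, -0.0083, 0.0483]
wrist_force: [-31.2, 13.0, 11.4]
t 23.4 toolangle 51.1 r 0.1106 yaw 62.7 Ftool [  4.2  33.8 -10.6] w -0.0003
lever [(np.float64(48.0), np.float64(66.0), np.float64(60.64)), (np.float64(58.5), np.float64(65.75), np.float64(62.12)), (np.float64(58.75), np.float64(65.75), np.float64(62.25))]
289.7076023391813 166.5204678362573
```

At 33.8 N (3.75 N m) the lever stands at about 62° and the force rises steeply, so this is the stop. The pedal pixels show no slip. I release it, lift and turn, then check from the top.

```bash
python3 -m crank '[{"travel":[0,0.004,0],"dr":[0,0,0],"grip":1},{"travel":[0,0.01,0],"dr":[0,0,0],"grip":1},{"travel":[0,0.014,0],"dr":[0,0,0],"grip":1},{"travel":[0,0.002,-0.03],"dr":[0,0,0],"grip":1},{"travel":[0,0,-0.03],"dr":[0,0,10],"grip":1},{"travel":[0,0,-0.03],"dr":[0,0,10],"grip":1},{"travel":[0,0,-0.03],"dr":[0,0,10],"grip":1},{"travel":[0,0,0],"dr":[0,0,10],"grip":1},{"travel":[0,0,0],"dr":[0,0,10],"grip":1},{"travel":[0,0,0],"dr":[0,0,10],"grip":1},{"travel":[0,0,0],"dr":[0,0,0],"grip":1}]' 100|egrep 'wrist'
python3 - <<'E'
from h import *
to(.6645,.0703,.165,178);level()
E
```

```text
wrist_force: [-0.1, -0.2, -0.8]
t 24.88 pos [0.4544 0.0032 0.1718] yaw -179.5 travel mm [-210.7   65.2    7.7] dz 2.5 F [-0.1 -0.2 -0.8] w -0.0001 q [-0.16  0.29  1.82 -0.    1.02 -1.74]
level dr deg [-0.23  0.32  0.  ]
```

```bash
python3 -m crank '[{"travel":[-0.052,0.016,0],"dr":[0,0,0],"grip":1},{"travel":[-0.053,0.016,0],"dr":[0,0,0],"grip":1},{"travel":[-0.053,0.016,0],"dr":[0,0,0],"grip":1},{"travel":[-0.052,0.016,0],"dr":[0,0,2.5],"grip":1},{"travel":[0,0,0],"dr":[0,0,0],"grip":1}]' 100|egrep 'wrist'
python3 - <<'E'
from h import *
to(.6645,.0703,.085,178)
for n in("top","scene"):
    c=read_camera(n);np.savez(f"pics/{n}8.npz",**c)
c=dict(np.load("pics/top8.npz"));k=dict(np.load("pics/scene8.npz"))
a=np.radians(177.6);C=np.array([.5405,.075])
for n,c in(("top",c),("scene",k)):
    g=c["frame"].max(2).astype(int)
    for r in(.08,.09,.10,.11,.12,.13):
        th=np.arange(40,80,.5);v=np.array([g[tuple(proj(c,[*(C+r*np.array([np.cos(a+np.radians(t)),np.sin(a+np.radians(t))])),.049]).round().astype(int)[::-1])] for t in th])
        q=th[v<70];print(n,r,(q.min(),q.max(),q.mean().round(1)) if len(q) else v.min())
E
```

```text
wrist_force: [-0.2, -0.3, -0.1]
t 25.5 pos [0.6659 0.07   0.1701] yaw 178.2 travel mm [ 1.8  0.5 85. ] dz 0.2 F [-0.2 -0.3 -0.1] w 0.0001 q [-0.01  0.67  1.19 -0.    1.28 -1.55]
top 0.08 (np.float64(49.0), np.float64(63.5), np.float64(56.2))
top 0.09 (np.float64(42.0), np.float64(62.5), np.float64(54.7))
top 0.1 (np.float64(51.5), np.float64(62.0), np.float64(56.8))
top 0.11 (np.float64(52.0), np.float64(61.5), np.float64(56.8))
top 0.12 (np.float64(51.5), np.float64(61.0), np.float64(56.2))
top 0.13 (np.float64(52.0), np.float64(60.5), np.float64(56.2))
scene 0.08 (np.float64(47.5), np.float64(64.0), np.float64(55.8))
scene 0.09 (np.float64(48.5), np.float64(63.0), np.float64(55.8))
scene 0.1 (np.float64(51.5), np.float64(62.0), np.float64(56.8))
scene 0.11 (np.float64(52.0), np.float64(61.0), np.float64(56.5))
scene 0.12 (np.float64(54.0), np.float64(60.5), np.float64(57.2))
scene 0.13 (np.float64(54.0), np.float64(60.0), np.float64(57.0))
```

Both fixed cameras put the lever at rest at about 56.5–57°, with the jaws visibly off the hub; under load it reached about 63°. I try the pedal gently and watch the force.

```bash
python3 -m crank '[{"travel":[0.001,0,0.04],"dr":[0,0,0],"grip":1},{"travel":[0,0,0.035],"dr":[0,0,0],"grip":1},{"travel":[0,0,0.006],"dr":[0,0,0],"grip":1},{"travel":[0,0,0],"dr":[0,0,0],"grip":1}]' 100|egrep 'wrist|pos'; python3 -m crank '[{"travel":[0,0,0.006],"dr":[0,0,0],"grip":1},{"travel":[-0.001,0,0.004],"dr":[0,0,0],"grip":1},{"travel":[0,0,0],"dr":[0,0,0],"grip":1}]' 100|egrep 'wrist|pos';python3 -m crank '[{"travel":[-0.001,0,0.004],"dr":[0,0,0],"grip":1},{"travel":[0,0,0],"dr":[0,0,0],"grip":1}]' 100|egrep 'wrist|pos'
```

```text
position: [0.6626, 0.0684, 0.092]
wrist_force: [-0.0, 0.2, 0.3]
position: [0.6645, 0.0685, 0.0823]
wrist_force: [-0.5, 0.0, 4.6]
position: [0.6662, 0.0685, 0.0793]
wrist_force: [-1.0, -0.7, 8.7]
```

```bash
python3 -m crank '[{"travel":[-0.001,0,0.004],"dr":[0,0,0],"grip":1},{"travel":[0,0,0],"dr":[0,0,0],"grip":1}]' 100|egrep 'wrist|pos'; python3 -m crank '[{"travel":[-0.001,0,0.003],"dr":[0,0,0],"grip":1},{"travel":[0,0,0],"dr":[0,0,0],"grip":1}]' 100|egrep 'wrist|pos';python3 -m crank '[{"travel":[-0.001,0,0.003],"dr":[0,0,0],"grip":1},{"travel":[0,0,0],"dr":[0,0,0],"grip":1}]' 100|egrep 'wrist|pos'
```

```text
position: [0.668, 0.0684, 0.0759]
wrist_force: [1.5, 0.0, 8.7]
position: [0.6693, 0.0683, 0.0731]
wrist_force: [1.3, -0.1, 10.9]
position: [0.6705, 0.0683, 0.0703]
wrist_force: [1.7, -0.3, 10.1]
```

The pedal moves at a steady 10 N, already past the height where lapping jaws would block the hub, so the jaws are clear. I keep pressing.

```bash
python3 -m crank '[{"travel":[-0.001,0,0.005],"dr":[0,0,0],"grip":1},{"travel":[-0.001,0,0.005],"dr":[0,0,0],"grip":1},{"travel":[-0.001,0,0.005],"dr":[0,0,0],"grip":1},{"travel":[0,0,0],"dr":[0,0,0],"grip":1}]' 100|egrep 'wrist|pos'; python3 -m crank '[{"travel":[-0.001,0,0.005],"dr":[0,0,0],"grip":1},{"travel":[0,0,0.002],"dr":[0,0,0],"grip":1},{"travel":[0,0,0],"dr":[0,0,0],"grip":1}]' 100|egrep 'wrist|pos';python3 -m crank '[{"travel":[0,0,0.003],"dr":[0,0,0],"grip":1},{"travel":[0,0,0],"dr":[0,0,0],"grip":1}]' 100|egrep 'wrist|pos'
```

```text
position: [0.6751, 0.0681, 0.0563]
wrist_force: [4.6, 0.4, 12.5]
position: [0.6763, 0.068, 0.0494]
wrist_force: [4.2, 1.3, 12.0]
position: [0.6766, 0.068, 0.0473]
wrist_force: [4.2, -0.2, 16.6]
```

```bash
python3 -m crank '[{"travel":[0,0,0.003],"dr":[0,0,0],"grip":1},{"travel":[0,0,0],"dr":[0,0,0],"grip":1}]' 100|egrep 'wrist|pos';python3 -m crank '[{"travel":[0,0,0.002],"dr":[0,0,0],"grip":1},{"travel":[0,0,0],"dr":[0,0,0],"grip":1}]' 100|egrep 'wrist|pos'
```

```text
position: [0.6768, 0.0681, 0.0468]
wrist_force: [-2.7, 0.3, 31.8]
position: [0.6768, 0.0681, 0.0466]
wrist_force: [-6.4, -0.1, 41.2]
```

The pedal is bottomed at TCP z 0.0466, as expected for fully down. I lift, open and go above the hub.

```bash
python3 -m crank '[{"travel":[0,0,-0.05],"dr":[0,0,0],"grip":1},{"travel":[0,0,-0.055],"dr":[0,0,0],"grip":0.5},{"travel":[0,0,-0.055],"dr":[0,0,0],"grip":0},{"travel":[0.045,0.002,0],"dr":[0,0,0],"grip":0},{"travel":[0.045,0.002,0],"dr":[0,0,0],"grip":0},{"travel":[0.044,0.002,0],"dr":[0,0,0],"grip":0},{"travel":[0,0,0],"dr":[0,0,0],"grip":0}]' 40|egrep 'wrist|pos|wid'
python3 - <<'E'
from h import *
to(.5405,.075,.111,177.8);level()
w=read_camera("wrist");cv2.imwrite("pics/w9.png",w["frame"][:,:,::-1])
for n in("top","scene"):
    c=read_camera(n);np.savez(f"pics/{n}9.npz",**c)
    m=mask(c["frame"],lambda h,s,v:(h>18)&(h<38)&(s>100)&(v>90),(270,180,310,225) if n=="top" else (285,180,325,235))
    if m.sum():
        k=big(m);(u,v),r=cv2.minEnclosingCircle(k);print(n,u,v,r,ray(c,u,v,.112),cv2.boundingRect(k))
    print(n,"pred hub top",proj(c,[.5405,.075,.112]))
print(proj(w,[.5405,.075,.112]))
m=mask(w["frame"],lambda h,s,v:(h>15)&(h<38)&(s>100)&(v>70),(180,180,460,400));k=big(m);print(cv2.boundingRect(k))
E
```

```text
position: [0.5349, 0.0799, 0.1969]
wrist_force: [0.6, 0.1, 0.5]
width: 0.085
t 29.98 pos [0.5349 0.0799 0.1969] yaw 178.0 travel mm [-5.6 -4.4 85.9] dz 0.2 F [0.6 0.1 0.5] w 0.085 q [ 0.01  0.41  1.56 -0.    1.17 -1.53]
level dr deg [-0.19  0.14  0.  ]
top pred hub top [288.0851582  203.73558712]
scene 304.5 191.0 20.402305603027344 [0.59394534 0.02656015 0.112     ] (285, 185, 40, 13)
scene pred hub top [302.4650958  205.48643142]
[314.54419552 220.58765478]
(286, 180, 65, 69)
```

```bash
python3 - <<'E'
from h import *
w=read_camera("wrist")
m=mask(w["frame"],lambda h,s,v:(h>18)&(h<38)&(s>100)&(v>70),(220,120,420,330));k=big(cv2.morphologyEx(m,3,np.ones((5,5))));h=cv2.convexHull(k);print(cv2.boundingRect(k),cv2.minEnclosingCircle(k),cv2.fitEllipse(h))
C=[.5405,.075]
ring=lambda z:np.array([proj(w,[C[0]+.026*np.cos(t),C[1]+.026*np.sin(t),z]) for t in np.linspace(0,6.28,60)],np.float32)
for z in(.112,.076):print(z,cv2.fitEllipse(ring(z)))
u,v=cv2.fitEllipse(h)[0];print(ray(w,u,v,.112))
E
```

```text
(286, 174, 66, 69) ((319.0, 208.0), 34.23458480834961) ((319.013671875, 208.5941162109375), (63.634178161621094, 67.7743148803711), 174.54055786132812)
0.112 ((315.02099609375, 214.38107299804688), (61.45258712768555, 66.24734497070312), 92.92817687988281)
0.076 ((315.88616943359375, 199.55926513671875), (54.4575309753418, 57.660518646240234), 93.28340148925781)
[0.53479004 0.07835604 0.112     ]
```

The wrist mask gives an ellipse of about 66 px at (319,208). A 52 mm top at z 0.112 should appear about 64 px across, so the hub is up. I descend round it with the fingers above the jaws.

```bash
python3 -m crank '[{"travel":[-0.0035,-0.0039,0.03],"dr":[0,0,0],"grip":0},{"travel":[0,0,0.03],"dr":[0,0,0],"grip":0},{"travel":[0,0,0.018],"dr":[0,0,0],"grip":0},{"travel":[0,0,0.005],"dr":[0,0,0],"grip":0},{"travel":[0,0,0],"dr":[0,0,0],"grip":0}]' 40|egrep 'wrist|pos|wid'; python3 -c "from h import *; to(.5385,.076,.111,177.8)"
```

```text
position: [0.5418, 0.0751, 0.1133]
wrist_force: [-0.9, 0.3, -0.2]
width: 0.0852
t 30.8 pos [0.5418 0.0751 0.1133] yaw 177.9 travel mm [3.4 0.8 2.3] dz 0.1 F [-0.9  0.3 -0.2] w 0.0852 q [-0.    0.52  1.64 -0.    0.98 -1.53]
```

```bash
python3 -m crank '[{"travel":[0.002,0.0005,0.001],"dr":[0,0,0],"grip":0.2},{"travel":[0,0,0],"dr":[0,0,0],"grip":0.5},{"travel":[0,0,0],"dr":[0,0,0],"grip":0.6},{"travel":[0,0,0],"dr":[0,0,0],"grip":0.7},{"travel":[0,0,0],"dr":[0,0,0],"grip":0.7}]' 40; python3 -c "from h import *; to(.5385,.076,.111,177.8)"
```

```text
clock: 31.42
position: [0.5396, 0.0758, 0.1131]
eef_rot: [0.056, 3.136, -0.005]
wrist_force: [-0.7, 0.9, 5.5]
width: 0.0501
grasp_force: 41.3
t 31.43 pos [0.5396 0.0758 0.1131] yaw 178.0 travel mm [1.2 0.1 2.1] dz 0.2 F [-0.7  0.9  5.5] w 0.0501 q [ 0.    0.52  1.65 -0.    0.97 -1.53]
```

```bash
python3 -m crank '[{"travel":[0,0,-0.01],"dr":[0,0,0],"grip":0.7},{"travel":[0,0,-0.02],"dr":[0,0,0],"grip":0.7},{"travel":[0,0,-0.03],"dr":[0,0,0],"grip":0.7},{"travel":[0,0,-0.03],"dr":[0,0,0],"grip":0.7},{"travel":[0,0,0],"dr":[0,0,0],"grip":0.7}]' 60; python3 -c "from h import *; to(.527,-.28,.12,177.8)"
```

```text
clock: 32.05
position: [0.5398, 0.076, 0.2041]
eef_rot: [0.056, 3.133, -0.005]
wrist_force: [0.5, 0.6, -3.9]
width: 0.0489
grasp_force: 63.0
t 32.05 pos [0.5398 0.076  0.2041] yaw 178.0 travel mm [   0.7 -355.9   85.3] dz 0.2 F [ 0.5  0.6 -3.9] w 0.0489 q [ 0.    0.41  1.54 -0.    1.18 -1.53]
```

The hub is held (width 49 mm, weight about 3.5 N). I carry it to the tray.

```bash
python3 -m crank '[{"travel":[0,-0.03,0],"dr":[0,0,0],"grip":0.7},{"travel":[0,-0.05,0],"dr":[0,0,0],"grip":0.7},{"travel":[0,-0.055,0],"dr":[0,0,0],"grip":0.7},{"travel":[0,-0.055,0],"dr":[0,0,0],"grip":0.7},{"travel":[0,-0.055,0],"dr":[0,0,0],"grip":0.7},{"travel":[0,-0.05,0],"dr":[0,0,0],"grip":0.7},{"travel":[0,-0.04,0.03],"dr":[0,0,0],"grip":0.7},{"travel":[0,-0.02,0.04],"dr":[0,0,0],"grip":0.7},{"travel":[0,0,0],"dr":[0,0,0],"grip":0.7}]' 60|egrep 'wrist|wid'; python3 -c "from h import *; to(.527,-.28,.065,177.8);level()"
```

```text
wrist_force: [0.6, 0.7, -3.4]
width: 0.0489
t 33.17 pos [ 0.5233 -0.2787  0.1281] yaw 177.8 travel mm [-4.1 -1.3 63.1] dz 0.0 F [ 0.6  0.7 -3.4] w 0.0489 q [-0.62  0.58  1.48 -0.    1.09 -2.15]
level dr deg [ 0.13 -0.3   0.  ]
```

```bash
python3 -m crank '[{"travel":[-0.003,0,0.03],"dr":[0,0,0],"grip":0.7},{"travel":[0,0,0.025],"dr":[0,0,0],"grip":0.7},{"travel":[0,0,0.008],"dr":[0,0,0],"grip":0.7},{"travel":[0,0,0],"dr":[0,0,0],"grip":0.7}]' 60|egrep 'wrist|pos'; python3 -m crank '[{"travel":[0,0,0.004],"dr":[0,0,0],"grip":0.7},{"travel":[0,0,0.002],"dr":[0,0,0],"grip":0.7},{"travel":[0,0,0],"dr":[0,0,0],"grip":0.7}]' 60|egrep 'wrist|pos'
```

```text
position: [0.5298, -0.2788, 0.0708]
wrist_force: [-0.4, 0.2, -3.6]
position: [0.5297, -0.2794, 0.0648]
wrist_force: [-0.4, 0.2, -4.0]
```

```bash
python3 -m crank '[{"travel":[0,0,0.003],"dr":[0,0,0],"grip":0.7},{"travel":[0,0,0.002],"dr":[0,0,0],"grip":0.7},{"travel":[0,0,0],"dr":[0,0,0],"grip":0.7}]' 60|egrep 'wrist|pos'; python3 -m crank '[{"travel":[0,0,0.002],"dr":[0,0,0],"grip":0.7},{"travel":[0,0,0],"dr":[0,0,0],"grip":0.7}]' 60|egrep 'wrist|pos'
```

```text
position: [0.5297, -0.2794, 0.0594]
wrist_force: [0.5, 1.3, -3.6]
position: [0.5301, -0.2793, 0.0592]
wrist_force: [-3.1, 2.1, 8.7]
```

Contact with the liner (+8.7 N) came at the expected height. I release slowly and rise.

```bash
python3 -m crank '[{"travel":[0,0,-0.001],"dr":[0,0,0],"grip":0.4},{"travel":[0,0,0],"dr":[0,0,0],"grip":0.2},{"travel":[0,0,0],"dr":[0,0,0],"grip":0},{"travel":[0,0,0],"dr":[0,0,0],"grip":0},{"travel":[0,0,-0.03],"dr":[0,0,0],"grip":0},{"travel":[0,0,-0.05],"dr":[0,0,0],"grip":0},{"travel":[0,0,-0.05],"dr":[0,0,0],"grip":0},{"travel":[0,0,0],"dr":[0,0,0],"grip":0}]' 60|egrep 'clock|wrist|wid|pos'
python3 - <<'E'
from h import *
w=read_camera("wrist")
m=mask(w["frame"],lambda h,s,v:(h>18)&(h<38)&(s>100)&(v>70),(150,80,500,400));k=big(cv2.morphologyEx(m,3,np.ones((5,5))));print(cv2.fitEllipse(cv2.convexHull(k)),proj(w,[.53,-.279,.057]))
c=read_camera("top");np.savez("pics/t10.npz",**c)
k0=dict(np.load("pics/top0.npz"))
for n,k in(("top0",k0),("t5",dict(np.load("pics/t5.npz"))),("now",c)):
    m=mask(k["frame"],lambda h,s,v:v<62,(280,232,300,258) if n=="top0" else (311,214,340,240));kk=big(m);mm=np.zeros_like(m);cv2.drawContours(mm,[kk],-1,1,-1)
    v,u=np.nonzero(mm);P=np.array([ray(k,a,b,.052)[:2] for a,b in zip(u,v)],np.float32);x=cv2.fitLine(P,cv2.DIST_L2,0,.01,.01).ravel();d=P.mean(0)-[.5405,.075]
    print(n,len(u),np.degrees(np.arctan2(x[1],x[0]))%180,np.hypot(*d),np.degrees(np.arctan2(d[1],d[0]))%360)
o=np.zeros((600,800,3),np.uint8);o[:300,:400]=cv2.resize(c["frame"][140:275,240:420],(400,300),interpolation=2);o[:300,400:]=cv2.resize(read_camera("scene")["frame"][150:270,270:430],(400,300),interpolation=2);o[300:,:480]=cv2.resize(w["frame"],(480,300))
cv2.imwrite("pics/c10.png",o[:,:,::-1])
E
```

```text
clock: 35.67
position: [0.5311, -0.2802, 0.1932]
wrist_force: [-0.1, 0.1, -0.5]
width: 0.0854
((435.8170471191406, 238.743896484375), (67.60513305664062, 202.6859893798828), 140.01962280273438) [322.64425557 191.50596272]
top0 129 176.52412 0.10565806041589991 177.51435327466243
t5 123 54.777405 0.10557872030943516 234.41243326642874
now 123 54.812424 0.10563011867084322 234.41608377934233
```

View pics/c10.png

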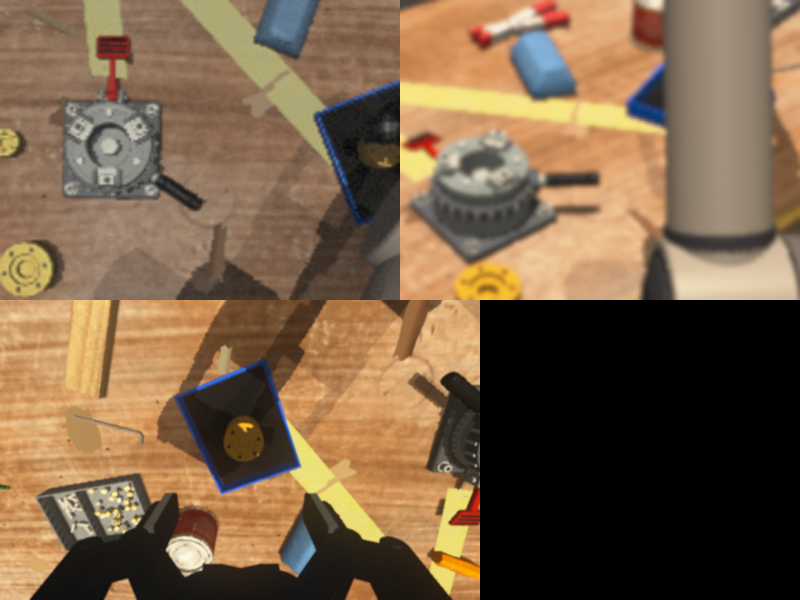

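The composite shows the hub standing upright in the middle of the tray (wrist view (244,438)), the bore empty, the pedal down, and the bystanders where they were. The lever rests at the same angle after both pushes (234.4°), against a springy stop, and the chuck has not slipped. Nothing is being touched, so I hand in.

```bash
python3 -c "
from cell import job_done
print(job_done())"
```

```text
the job is handed in; nothing more can be done
None
```

I handed the job in at about 36 s: the collar is loosened counter-clockwise, the pedal is fully down and the hub stands upright in the blue tray with no chuck slip seen, but the lever reached only about 62–63° under a 34 N push and sprang back to rest at about 57°, short of the stated 64° stop, and the last press on the bottomed pedal read 41 N at the wrist through the closed fingertips.

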